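Close the garnish tub and stack its twin on the lid

ROBOT

A 6-joint arm with a two-finger parallel gripper is mounted at the origin on the work surface. World frame = base frame: x ahead of the robot, y to its left, z up, the work surface at z = 0. Lengths are in m, angles in rad, forces in N, time in s.
With the tool pointing down it reaches from about 0.35 to 0.85 m from the base axis. Payload 8.1 kg.
Tool frame: the origin (TCP) lies midway between the tips of the shut fingers; the grasp point (between the pads) lies 19 mm behind it; z points along the fingers, y is the direction in which the jaws open and shut (so a half turn about z gives the same grasp; the last joint's range is limited). The gripper opens to 93 mm and grips with 3 to 60 N. Pads are 15 mm wide; open, the fingers measure 128 mm over their backs; the gripper's body (75 mm by 188 mm) begins 65 mm behind the grasp point.
Start: joints at [1.178, 0.13, 1.488, -0, 1.523, -0.085], TCP at [0.182, 0.572, 0.219] pointing down, gripper open.
Joint ranges: [-2.96, 2.96], [-0.89, 2.26], [0.02, 2.5], [-1.34, 4.48], [0, 2.73], [-2.66, 2.66]. Speed limits (rad/s): [2.39, 2.39, 2.79, 3.14, 3.14, 3.14].

INTERFACE

Orientations are given as a unit quaternion [w, x, y, z].
In Python, from station import env gives the robot as it stands.
- The arm moves only by the tool move_arm, never from a script. Its argument "series" is a list of rows, each a list of 6 numbers: the shift along the tool's x, y, z in mm, then the turn, a rotation vector about the tool's x, y, z in rad. In form: [[tx, ty, tz, wx, wy, wz], ...]. A call has 1 to 12 rows; each row is the pose to reach, as a shift and turn from the pose commanded when the call began, along the tool's axes at that moment; what a row does not reach only later rows make up. A row lasts 1/10 s, in which the tool goes at most 50 mm and 8.59 degrees, less where a joint would pass 70% of its speed; a pose out of reach is approached as far as the arm can. A call with a gripper value outside its range is refused whole. "hand" is the opening, from 0 (shut) to 1 (fully open), set as the call begins (left out, the last holds). The fingers move at their own pace and stop on an object; the grip force is fixed at half the most. Time passes only in rows, so rows that repeat a pose let the fingers close. It gives the time, the measured TCP pose, the force and the opening at its end, in the units of the state.
- env.sense(): the state, without advancing time (a new reading comes with each control period).
- env.grab_frame(name): name is "scene" or "side" or "wrist"; returns a dict with "pixels" (384x512x3 uint8, red, green, blue), "fov_y" (degrees; the focal length in pixels is half the picture's height over the tangent of half this angle, whatever the lens; pixels are square), "cx", "cy" (the principal point, pixels), "dist_coeffs" ([k1, k2, p1, p2, k3] as OpenCV has them; the pictures are not rectified), "extrinsics" (4x4, takes a point from world to camera coordinates). Camera axes: x right, y down, z forward; pixel columns grow to the right and rows downward; lengths in m; the calibration is good to about 2 mm. A picture is of the moment at which its call begins. There is no depth.
- env.hand_in(): hands the job in, once; it reports no verdict.
The state is a dict: "t": time; "joints": joint angles; "qd": joint speeds; "joint_torque": joint torques, N m; "ee_pos": TCP position; "tool_rot": TCP orientation; "force": force on the tool from outside, world axes, zero at the start; "ft_torque": the same for the moment, N m; "grip_width": finger opening in m.
Only numpy, scipy, OpenCV 4.12 (cv2) and the standard library are available. Lean on these libraries where they do the work, as an engineer would, in place of code of your own. Each camera call takes 0.05 s, during which the arm holds its last target.

TASK

Put the loose lid on the open tub of tomatoes, pushed fully home, and let go of it. Then take the closed tub with corner feet from the slanted rack and set it down on that lid, its notch over the lid's key, so that all four feet stand in the lid's corner pockets. Leave the bottom tub standing where it is, do not drop anything, and leave the other things alone.

Things in the scene. Friction and masses are not known exactly. Their poses are not given: they have to be found in the camera images.
- tubA_c (a point): Centre of the open bottom tub: white plastic, holding small red tomatoes, upright on the counter, 100 mm long (own x) x 58 mm wide (own y) x 60 mm high, walls 3 mm, own z up. The point is 30 mm above the underside and 30 mm below the rim. Four corner feet 12 mm high. About 0.4 kg. The lid fits it either way round
- lid_c (a point): Centre of the loose grey lid, lying right side up on the counter: 108 mm (own x) x 66 mm (own y) x 19 mm high, own z up; the point is 9.5 mm above its lower edge. Its skirt, 2 mm thick and 10 mm deep inside, goes over the outside of the tub's rim with 2 mm of play all round; fully home, this point is 29.5 mm above the tub's centre point. About 60 g
- lid_key (a point): The lid's key: middle of the top of a raised rib, 10 x 14 x 5 mm (own x, y, z), on the lid's top face near one end, 44 mm from the lid's centre along its own +x
- lid_pocket (a point): One of the four corner pockets in the lid's top face: middle of its floor, 42 mm along own x and 23 mm along own y from the lid's middle; the others mirror it. Each is 20 x 16 mm and 6 mm deep and takes a foot of the next tub with 2 mm of play on each side
- tubB_c (a point): Centre of the closed tub in the rack: white body 100 x 58 mm, a grey lid like the loose one (108 mm own x, 66 mm own y, with key) fastened on; 69 mm high plus 5 mm key; about 0.3 kg. The point is 35 mm above the soles; own z runs from underside to lid. The body is plain, 58 mm wide, from 12 to 50 mm above the soles. Home in a level lid, the point is 38.5 mm above that lid's centre point
- tubB_foot (a point): Sole of one of the closed tub's four feet (own +x, +y corner), 42 mm along own x and 23 mm along own y from its middle; the others mirror it. Each foot is 16 x 12 mm and 12 mm high, at the corner, flush with the body
- tubB_notch (a point): The closed tub's notch: a 20 mm wide gap in the 5 mm high bar under its own +x end, 44 mm from its middle, 12 mm above the soles, at the same end as the key on its own lid. The bar under the other end has no gap: turned the wrong way round the tub stands askew on the key. When home it lies straight above the key, 1 mm higher
- rack: Fixed slanted rack: sheet-metal shelf 262 mm wide, 150 mm up the slope, sloping 40 degrees, low at the front (own -x), back 120 mm high. Origin on the counter; bays 65 mm to either side (own y): one has the closed tub, one a short pot without feet. The tub stands square on the slope, own -x end at the 15 mm front lip; dividers 12 mm high; about 60 mm free between tub and pot
Not all that is in view belongs to the job. What is shaped like the part that bears tubB_c but turquoise or yellow is not meant. What is shaped like the part that bears tubA_c but green is not meant.

How it is judged:
On the way, in this order (a step that is already met when the one before it is completed fails the run):
1. the lid is fully home on the open tub and let go (horizontal distance between lid_c and tubA_c below 0.005 m and z of lid_c in the frame of tubA_c between 0.027 and 0.0315 m and angle between the z axis of lid_c and the z axis of tubA_c, either way round below 0.04 rad and contact force between the fingers and lid below 0.05 N), for 0.2 s.
2. the closed tub stands with its feet home in the lid's pockets, notch over key (horizontal distance between tubB_c and lid_c below 0.005 m and horizontal distance between tubB_notch and lid_key below 0.008 m and z of tubB_c in the frame of lid_c between 0.036 and 0.0402 m and angle between the z axis of tubB_c and the z axis of lid_c, either way round below 0.03 rad), for 0.2 s.
At the end, for the whole second after the job is handed in: Bottom tub upright, moved under 30 mm. Lid home on it: within 5 mm in plan, 27 to 31.5 mm above its centre, level to 0.04 rad. Closed tub home on the lid: within 5 mm, notch within 8 mm of key, 36 to 40.2 mm above the lid centre, level to 0.03 rad. All released, at rest (all of step 2 and horizontal distance between lid_c and tubA_c below 0.005 m and z of lid_c in the frame of tubA_c between 0.027 and 0.0315 m and angle between the z axis of lid_c and the z axis of tubA_c, either way round below 0.04 rad and angle between tubA_c's own z axis and vertical below 0.05 rad and distance of tubA_c from where it was at the start of the episode below 0.03 m and linear speed of each of tubB, lid below 0.02 m/s); the robot touches nothing.
It fails at once if the closed tub is dropped or thrown (moves faster than 0.5 m/s out of the fingers) (linear speed of tubB above 0.5 m/s and contact force between the fingers and tubB below 0.05 N).
It fails at once if the lid is dropped or thrown (moves faster than 0.5 m/s out of the fingers) (linear speed of lid above 0.5 m/s and contact force between the fingers and lid below 0.05 N).
It fails at once if a bystander is pushed more than 40 mm (distance of any of pot_short, ramekin, spoon, squeeze, shaker, pot_round from where it was at the start of the episode above 0.04 m).
It also fails if it takes over 62 s, if anything falls off the work surface, if the arm or the gripper's body presses on something with over 40 N, if the wrist force passes 120 N, or if a joint passes its speed limit or range.

## Working session

There is one attempt and no reset: what is moved stays moved. The work goes in short steps, Python scripts to look and compute and a tool call to move; the robot and the scene stay as the last step left them, time stands still between calls to the robot, and variables do not carry over. Pictures are saved under pics/ and viewed, and the job is handed in when it is done.

Besides the shell and the picture viewer there is one more tool, called after "Request:" as a command line: name --pt "numbers of a row" for each row, then --argument value for the rest. move_arm: Moves the arm, as the interface text tells. Its arguments: {"type":"object","properties":{"series":{"type":"array","items":{"type":"array","items":{"type":"number"}}},"hand":{"type":"number"}},"required":["series"]}

```bash
ls; mkdir -p pics
python3 - <<'E'
from station import env
import cv2,json,numpy as np
print(env.sense())
for n in ["scene","side","wrist"]:
    f=env.grab_frame(n)
    cv2.imwrite(f"pics/{n}0.png",cv2.cvtColor(f["pixels"],cv2.COLOR_RGB2BGR))
    print(n,f["fov_y"],f["cx"],f["cy"],f["dist_coeffs"],np.round(f["extrinsics"],4).tolist())
E
```

```text
pics
{'t': 0.0, 'joints': array([ 1.17757340e+00,  1.31168525e-01,  1.48927981e+00, -1.41961996e-05,
        1.52301549e+00, -8.54079604e-02]), 'qd': array([ 0.00036756, -0.00290935, -0.00033789, -0.00064859,  0.00164051,
       -0.00210012]), 'joint_torque': array([ 3.22565238e-04, -5.59838498e+01, -4.91771185e+01,  7.68635818e-02,
        3.55699821e-02, -1.70214980e-04]), 'ee_pos': array([0.18155161, 0.57126488, 0.21758278]), 'tool_rot': array([-2.14881348e-04,  1.53300179e-01,  9.88179224e-01, -9.10602273e-04]), 'force': array([ 0.23554029, -0.51078871, -0.81643588]), 'ft_torque': array([-0.01814337,  0.01217681, -0.04693011]), 'grip_width': 0.0928948884447879}
scene 44.54190222167939 254.08016320994275 194.44233495715667 [0.0432619 0.        0.        0.        0.       ] [[0.8054, 0.5927, 0.006, -0.4089], [0.3431, -0.4581, -0.82, -0.1099], [-0.4833, 0.6625, -0.5723, 1.541], [0.0, 0.0, 0.0, 1.0]]
side 43.362927125412305 257.6389173231056 192.18060231538558 [-0.02065675  0.          0.          0.          0.        ] [[0.9031, -0.4292, 0.0107, -0.477], [-0.2094, -0.4621, -0.8617, 0.1805], [0.3748, 0.776, -0.5073, 1.3031], [0.0, 0.0, 0.0, 1.0]]
wrist 69.94048537119306 252.82479915422533 190.75471661551177 [-0.01233862  0.          0.          0.          0.        ] [[0.3031, 0.9529, -0.0008, -0.6], [0.9241, -0.2937, 0.2445, -0.0287], [0.2327, -0.0749, -0.9697, 0.3898], [0.0, 0.0, 0.0, 1.0]]
```

View pics/scene0.png

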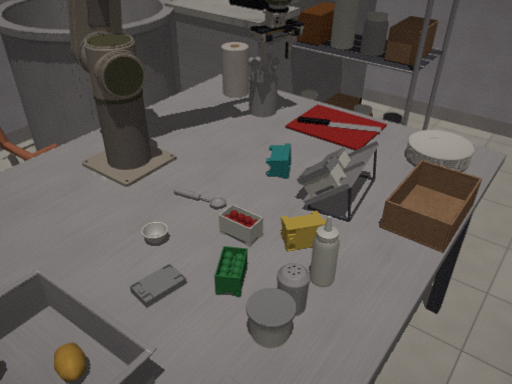

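View pics/side0.png

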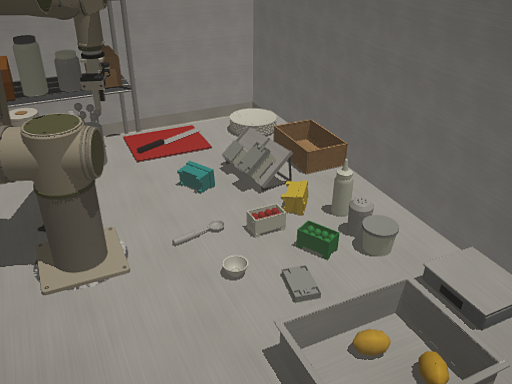

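View pics/wrist0.png

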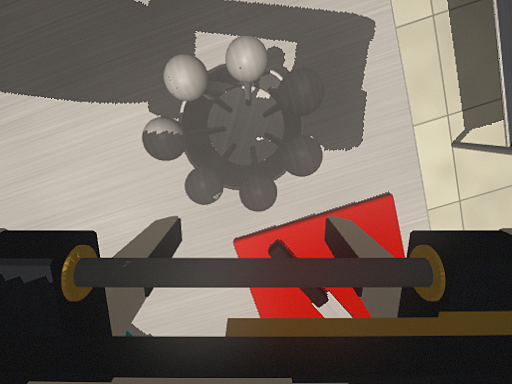

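Candidates, by scene-image pixel:
- **Open tub:** white with tomatoes (241,224). The green one (231,270) is a decoy.
- **Lid:** grey, lying at (158,284).
- **Closed tub:** white/grey in the rack, about (325,180). Turquoise (279,160) and yellow (302,232) are decoys. The rack also holds the short pot.

Next I'll check close crops.

```bash
cat > h.py <<'E'
import cv2,numpy as np
from scipy.spatial.transform import Rotation as R
def K(f):
    h=f["pixels"].shape[0]; fl=h/2/np.tan(np.radians(f["fov_y"])/2)
    return np.array([[fl,0,f["cx"]],[0,fl,f["cy"]],[0,0,1.]])
def proj(f,P):
    P=np.atleast_2d(np.asarray(P,float));E=f["extrinsics"]
    return cv2.projectPoints(P,cv2.Rodrigues(E[:3,:3])[0],E[:3,3],K(f),np.array(f["dist_coeffs"]))[0][:,0]
def ray(f,uv):
    uv=np.asarray(uv,float).reshape(-1,1,2);E=f["extrinsics"]
    n=cv2.undistortPoints(uv,K(f),np.array(f["dist_coeffs"]))[:,0]
    d=np.c_[n,np.ones(len(n))]@E[:3,:3]
    return -E[:3,:3].T@E[:3,3],d/np.linalg.norm(d,axis=1)[:,None]
def atz(f,uv,z):
    o,d=ray(f,uv); return o+d*((z-o[2])/d[:,2])[:,None]
def tri(fs,uvs):
    A=np.zeros((3,3));b=np.zeros(3);L=[]
    for f,uv in zip(fs,uvs):
        o,d=ray(f,uv);d=d[0];M=np.eye(3)-np.outer(d,d);A+=M;b+=M@o;L.append((o,M))
    p=np.linalg.solve(A,b); return p,[np.linalg.norm(M@(p-o)) for o,M in L]
def save(f,name,box=None,s=1):
    im=cv2.cvtColor(f["pixels"],cv2.COLOR_RGB2BGR) if isinstance(f,dict) else f
    if box: im=im[box[1]:box[3],box[0]:box[2]]
    im=cv2.resize(im,None,fx=s,fy=s,interpolation=cv2.INTER_CUBIC)
    cv2.imwrite(f"pics/{name}.png",im)
E
python3 - <<'E'
from station import env
from h import *
import pickle
d={n:env.grab_frame(n) for n in ["scene","side"]}
pickle.dump(d,open("f0.pkl","wb"))
save(d["scene"],"s1",(120,190,270,310),5)
save(d["scene"],"s2",(290,130,390,220),6)
save(d["side"],"d1",(210,190,350,310),5)
save(d["side"],"d2",(210,115,310,205),6)
E
```

```text
(no output)
```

View pics/s1.png

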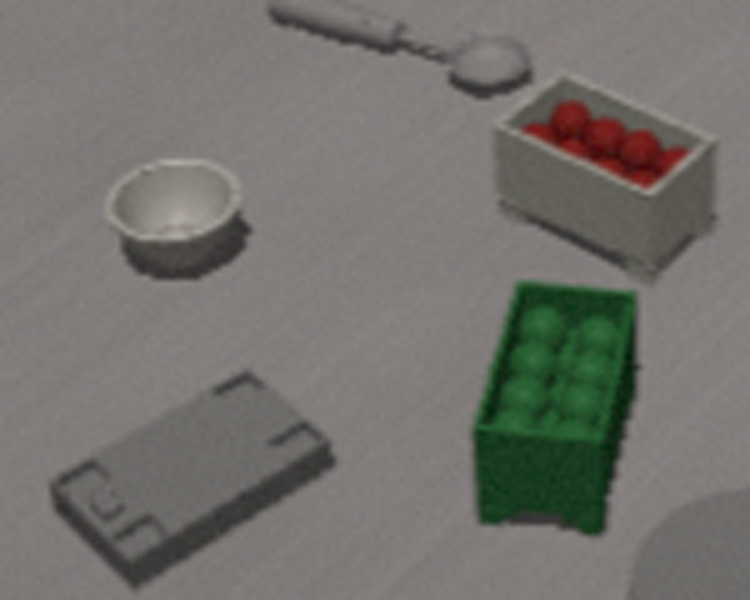

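View pics/s2.png

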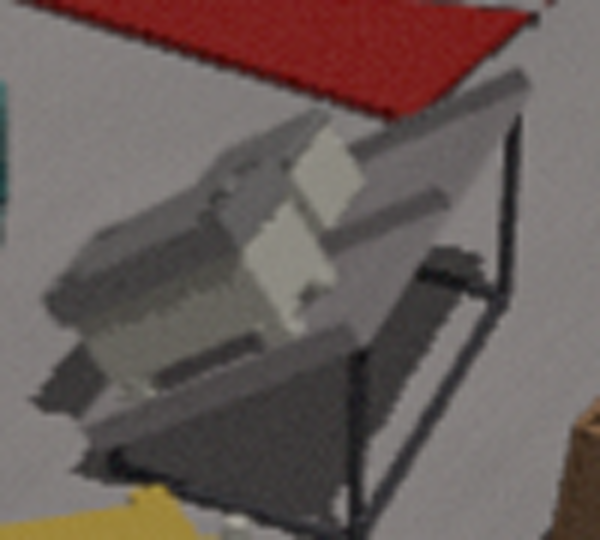

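View pics/d1.png

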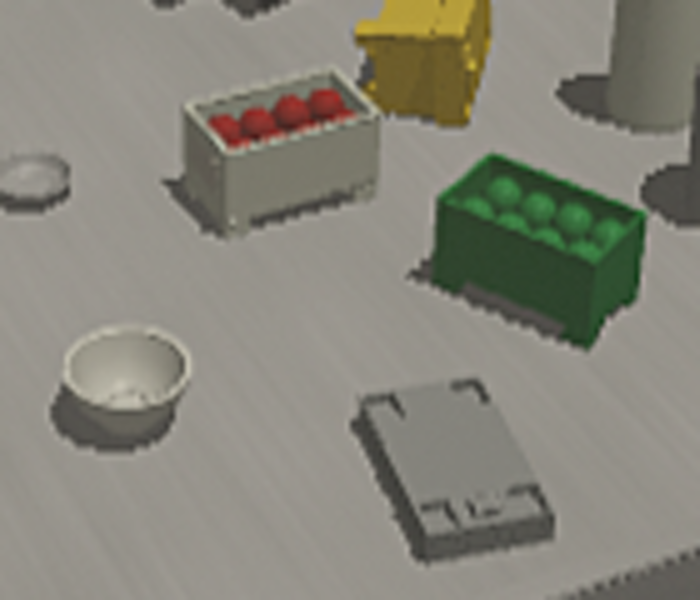

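View pics/d2.png

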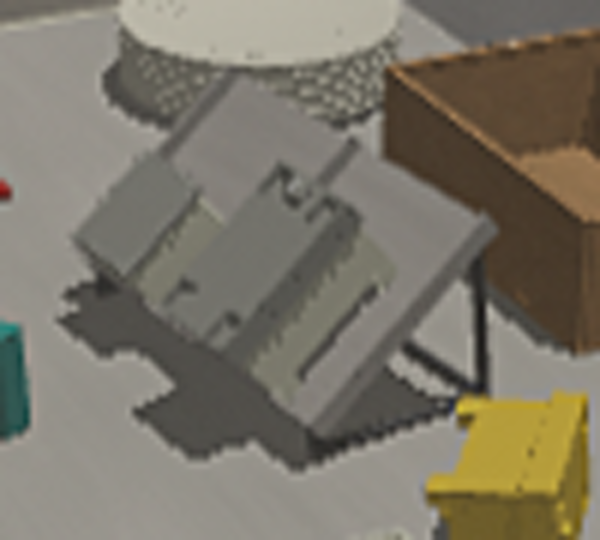

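```bash
cat > fit1.py <<'E'
from h import *
import pickle
from scipy.optimize import least_squares
d=pickle.load(open("f0.pkl","rb"));S,D=d["scene"],d["side"]
def c(p,off,s): return (np.array(p,float)+.5)/s-.5+off
so,do=(120,190),(210,190)
lidS=c([(52,488),(135,565),(332,445),(248,372)],so,5)
lidD=c([(553,520),(425,545),(362,400),(480,380)],do,5)
tubS=c([(563,74),(718,137),(650,189),(495,124)],so,5)
tubD=c([(185,106),(335,66),(380,112),(230,157)],do,5)
for n,s,dd,z,(a,b) in [("lid",lidS,lidD,.019,(108,66)),("tub",tubS,tubD,.060,(100,58))]:
    ps,pd=atz(S,s,z),atz(D,dd,z)
    print(n,"\n",np.round(ps,4),"\n",np.round(pd,4))
    print("edges",[np.round([np.linalg.norm(p[i]-p[(i+1)%4]) for i in range(4)],4) for p in(ps,pd)])
E
python3 fit1.py
```

```text
lid 
 [[ 0.4498 -0.3902  0.019 ]
 [ 0.5132 -0.3996  0.019 ]
 [ 0.5319 -0.2964  0.019 ]
 [ 0.4668 -0.2848  0.019 ]] 
 [[ 0.5034 -0.4046  0.019 ]
 [ 0.4386 -0.3938  0.019 ]
 [ 0.4615 -0.2861  0.019 ]
 [ 0.5251 -0.2975  0.019 ]]
edges [array([0.0641, 0.1048, 0.0661, 0.1068]), array([0.0658, 0.1101, 0.0646, 0.1093])]
tub 
 [[ 0.4726 -0.051   0.06  ]
 [ 0.5702 -0.0462  0.06  ]
 [ 0.5676 -0.1009  0.06  ]
 [ 0.4718 -0.1061  0.06  ]] 
 [[ 0.4676 -0.0509  0.06  ]
 [ 0.5678 -0.0477  0.06  ]
 [ 0.5682 -0.1037  0.06  ]
 [ 0.4688 -0.1099  0.06  ]]
edges [array([0.0977, 0.0547, 0.096 , 0.0552]), array([0.1002, 0.0561, 0.0996, 0.0591])]
```

```bash
cat >> fit1.py <<'E'
print("tri")
for s,dd in [(lidS,np.roll(lidD,-1,0)[[0,3,2,1]][[0,1,2,3]]),(tubS,tubD)]:
    if s is lidS: dd=np.array([lidD[1],lidD[0],lidD[3],lidD[2]])
    for a,b in zip(s,dd): p,e=tri([S,D],[a,b]);print(np.round(p,4),np.round(e,4))
for f in(S,D):E=f["extrinsics"];print(-E[:3,:3].T@E[:3,3])
for f,n in((S,"scene"),(D,"side")):
    im=cv2.cvtColor(f["pixels"],cv2.COLOR_RGB2BGR)
E
python3 fit1.py|sed -n '/tri/,$p'
```

```text
tri
[ 0.4432 -0.386   0.011 ] [0.0003 0.0003]
[ 0.5083 -0.3967  0.0118] [0.001 0.001]
[ 0.5283 -0.2929  0.0143] [0.0002 0.0002]
[ 0.4637 -0.2822  0.0153] [0. 0.]
[ 0.4695 -0.047   0.0568] [0.0004 0.0004]
[ 0.5692 -0.0448  0.0583] [0.0003 0.0003]
[ 0.5685 -0.1025  0.0602] [0.001 0.001]
[ 0.4706 -0.1053  0.0577] [0.001 0.001]
[ 1.11176653 -0.82897775  0.79423482]
[-0.01976869 -1.13256022  0.82156258]
```

```bash
cat >> h.py <<'E'
def pose():
    from station import env
    s=env.sense(); q=s["tool_rot"]; return s["ee_pos"],R.from_quat([q[1],q[2],q[3],q[0]])
def down(yaw):  # tool down, tool y at world angle yaw(deg)
    y=np.array([np.cos(np.radians(yaw)),np.sin(np.radians(yaw)),0]);z=np.array([0,0,-1.]);x=np.cross(y,z)
    return R.from_matrix(np.c_[x,y,z])
def row(p,r,p0=None,r0=None):
    if p0 is None: p0,r0=pose()
    t=r0.inv().apply(np.array(p)-p0)*1000; w=(r0.inv()*r).as_rotvec()
    return np.round(t,1).tolist()+np.round(w,4).tolist()
E
python3 - <<'E'
from h import *
from station import env
p,r=pose();print(p,r.as_matrix())
f=env.grab_frame("wrist");E=f["extrinsics"]
C=-E[:3,:3].T@E[:3,3];print("cam in tool",r.inv().apply(C-p),"\nRtc",(E[:3,:3]@r.as_matrix()).T)
print("tcp px",proj(f,p))
for t,y in [((.40,.25,.30),30),((.487,-.243,.27),-10),((.487,-.343,.27),-10)]: print(t,row(t,down(y)))
E
```

```text
[0.18163355 0.5715635  0.21812173] [[-9.53020693e-01  3.02904987e-01 -3.57902317e-04]
 [ 3.02905186e-01  9.53020331e-01 -8.34594568e-04]
 [ 8.82853280e-05 -9.03796361e-04 -9.99999588e-01]]
cam in tool [ 0.06727368  0.00056567 -0.16679016] 
Rtc [[-2.42084220e-04 -9.69615953e-01 -2.44632061e-01]
 [ 9.99999625e-01 -4.38066698e-04  7.46722769e-04]
 [-8.31199469e-04 -2.44631789e-01  9.69615696e-01]]
tcp px [[251.76505815 228.37996235]]
(0.4, 0.25, 0.3) [-305.5, -240.4, -81.6, -0.0006, 0.0002, 0.7395]
(0.487, -0.243, 0.27) [-537.7, -683.9, -51.3, -0.0006, 0.0004, 1.4376]
(0.487, -0.343, 0.27) [-568.0, -779.2, -51.2, -0.0006, 0.0004, 1.4376]
```

Request:
move_arm --pt "-40 -30 -50 0 0 0.1" --pt "-80 -60 -82 0 0 0.2" --pt "-125 -95 -82 0 0 0.3" --pt "-165 -125 -82 0 0 0.4" --pt "-205 -160 -82 0 0 0.5" --pt "-245 -195 -82 0 0 0.6" --pt "-285 -230 -82 0 0 0.7" --pt "-320 -265 -82 0 0 0.8" --pt "-350 -305 -82 0 0 0.9" --pt "-375 -345 -82 0 0 1.0" --pt "-400 -385 -82 0 0 1.1" --pt "-420 -430 -82 0 0 1.2" --hand 1

```text
t: 1.5
ee_pos: [0.4459, 0.0661, 0.3007]
tool_rot: [0.0, 0.686, 0.728, 0.0]
force: [0.1, 0.2, 0.7]
grip_width: 0.0931
```

Run:
```python
from h import *
p,r=pose();print(p)
print(row((.487,-.343,.24),down(-10)))
```

```text
[0.44593704 0.06605056 0.300698  ]
[-410.8, 16.9, 60.7, 0.0006, -0.0001, 0.2335]
```

Request:
move_arm --pt "-45 2 6 0 0 0.03" --pt "-90 4 13 0 0 0.06" --pt "-135 6 20 0 0 0.09" --pt "-180 8 27 0 0 0.12" --pt "-225 10 34 0 0 0.14" --pt "-270 12 41 0 0 0.17" --pt "-315 14 48 0 0 0.2" --pt "-360 16 55 0 0 0.23" --pt "-395 17 60 0 0 0.235" --pt "-410 17 60 0 0 0.235" --pt "-410 17 60 0 0 0.235"

```text
t: 2.6
ee_pos: [0.4878, -0.3415, 0.24]
tool_rot: [-0.001, 0.766, 0.643, -0.0]
force: [-0.0, -0.6, -0.7]
grip_width: 0.0929
```

Run:
```python
from h import *
from station import env
import pickle
f=env.grab_frame("wrist");pickle.dump(f,open("w1.pkl","wb"))
print(pose()[0]);save(f,"w1",None,1.5)
```

```text
[ 0.48824143 -0.34009657  0.240475  ]
```

View pics/w1.png

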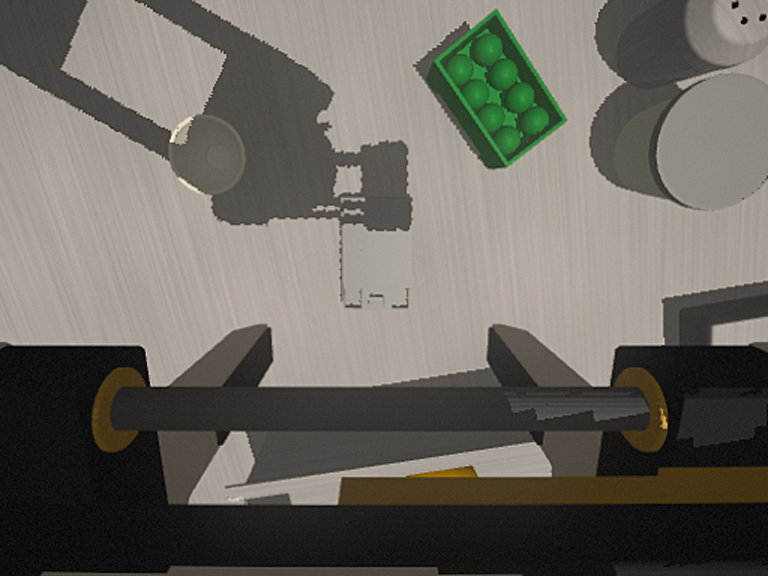

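Run:
```python
from h import *
import pickle
f=pickle.load(open("w1.pkl","rb"))
im=cv2.cvtColor(f["pixels"],cv2.COLOR_RGB2BGR).astype(float)
im=np.clip(255*(im/255)**.6,0,255).astype(np.uint8)
save(im,"w1c",(210,115,290,215),6)
print(proj(f,[[.487,-.343,.019]]))
```

```text
[[252.37834304 171.94068046]]
```

View pics/w1c.png

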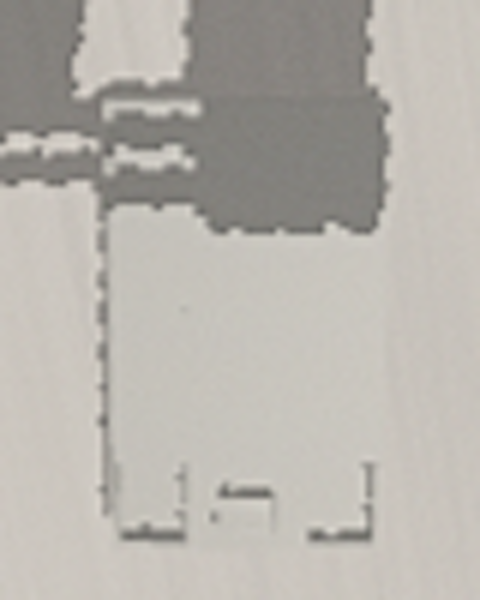

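Run:
```python
from h import *
import pickle
f=pickle.load(open("w1.pkl","rb"))
c=lambda p:(np.array(p,float)+.5)/6-.5+(210,115)
pts=c([(120,541),(372,541),(105,97),(384,97),(246,541),(246,97),(105,200),(108,510),(220,490),(273,490)])
P=atz(f,pts,.019);P[8:]=atz(f,pts[8:],.024)
print(np.round(P,4))
a=P[4];b=P[5];print("len",np.linalg.norm(a-b),"expect ~.106; yaw",np.degrees(np.arctan2(*(b-a)[[1,0]])))
u=(b-a)/np.linalg.norm(b-a);print("centre est from key end",a+u*.052,"far",b-u*.054)
p,r=pose();print(p,np.degrees(np.arctan2(r.as_matrix()[1,1],r.as_matrix()[0,1])))
```

```text
[[ 0.4453 -0.3855  0.019 ]
 [ 0.5064 -0.3962  0.019 ]
 [ 0.4626 -0.2801  0.019 ]
 [ 0.5259 -0.2913  0.019 ]
 [ 0.4759 -0.3909  0.019 ]
 [ 0.4946 -0.2858  0.019 ]
 [ 0.458  -0.3032  0.019 ]
 [ 0.444  -0.3772  0.019 ]
 [ 0.4723 -0.3756  0.024 ]
 [ 0.4848 -0.3779  0.024 ]]
len 0.10676120475485266 expect ~.106; yaw 79.89765584893759
centre est from key end [ 0.48498253 -0.33966443  0.019     ] far [ 0.48511605 -0.33891503  0.019     ]
[ 0.48824143 -0.34009657  0.240475  ] -9.911984695155116
```

Request:
move_arm --pt "0.5 -3.4 45 0 0 0" --pt "0.5 -3.4 95 0 0 0" --pt "0.5 -3.4 145 0 0 0" --pt "0.5 -3.4 190 0 0 0" --pt "0.5 -3.4 215 0 0 0" --pt "0.5 -3.4 228 0 0 0" --pt "0.5 -3.4 235 0 0 0" --pt "0.5 -3.4 235 0 0 0" --pt "0.5 -3.4 235 0 0 0"

```text
t: 3.55
ee_pos: [0.4865, -0.3397, 0.0077]
tool_rot: [0.002, 0.765, 0.644, 0.0]
force: [0.5, -0.3, -0.4]
grip_width: 0.093
```

Run:
```python
from h import *
from station import env
f=env.grab_frame("wrist")
p,r=pose();print(p,env.sense()["force"],row((.485,-.339,.0045),down(-10)));save(f,"w2",None,1.5)
f=env.grab_frame("side");save(f,"d3",(210,190,370,310),5)
```

```text
[ 0.48652164 -0.33993047  0.0078354 ] [-0.11588862  0.18363023  0.5132455 ] [0.7, -1.7, 3.3, 0.003, 0.0017, 0.0027]
```

View pics/w2.png

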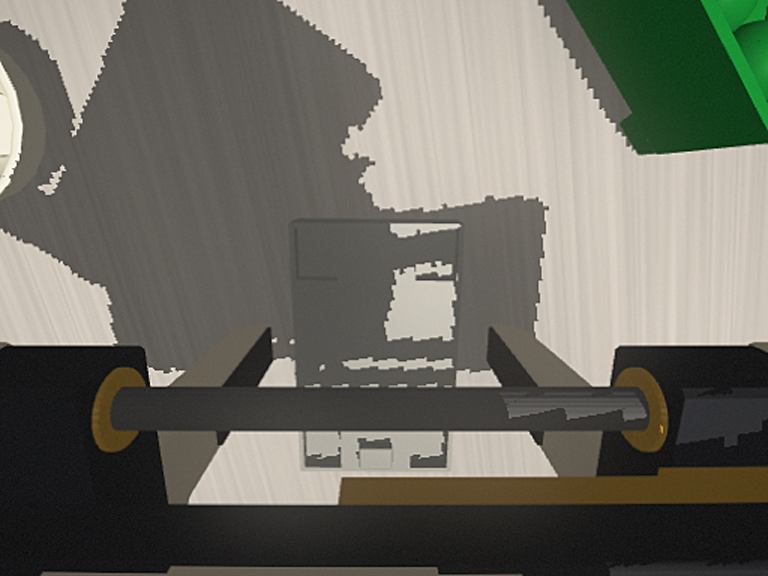

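View pics/d3.png

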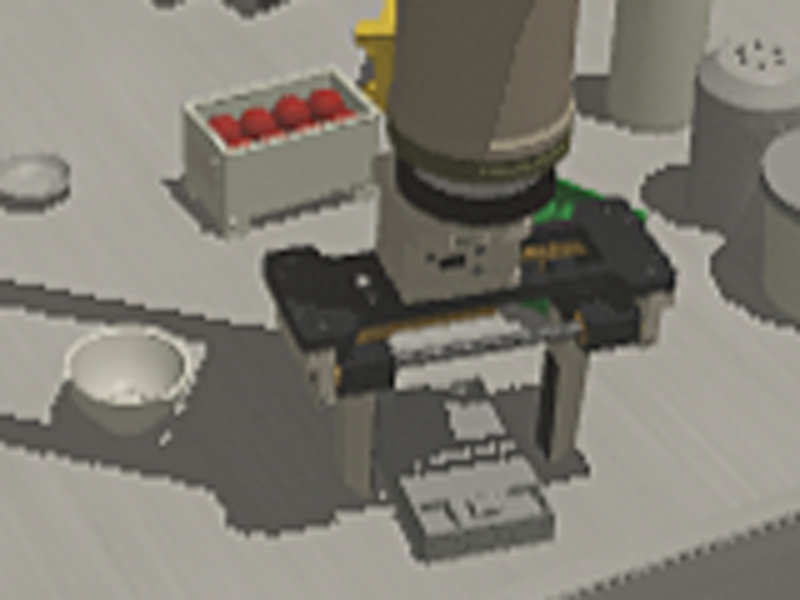

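Request:
move_arm --pt "0.5 -1 3 0 0 0" --pt "0.5 -1 3 0 0 0"

```text
t: 3.85
ee_pos: [0.4842, -0.3385, 0.0029]
tool_rot: [0.0, 0.765, 0.644, 0.0]
force: [0.3, -0.3, -0.3]
grip_width: 0.0929
```

Request:
move_arm --pt "0 0 0 0 0 0" --pt "0 0 0 0 0 0" --pt "0 0 0 0 0 0" --pt "0 0 0 0 0 0" --pt "0 0 0 0 0 0" --pt "0 0 0 0 0 0" --hand 0

```text
t: 4.45
ee_pos: [0.4842, -0.3384, 0.0026]
tool_rot: [0.0, 0.765, 0.644, -0.0]
force: [1.0, -0.3, 0.6]
grip_width: 0.0658
```

Run:
```python
from h import *
from station import env
p,r=pose();print(p,env.sense()["force"],env.sense()["grip_width"]);
f=env.grab_frame("wrist");save(f,"w3",None,1.5)
```

```text
[ 0.48421789 -0.33837135  0.00262037] [ 0.96425747 -0.32338815  0.57430935] 0.0657747229838912
```

View pics/w3.png

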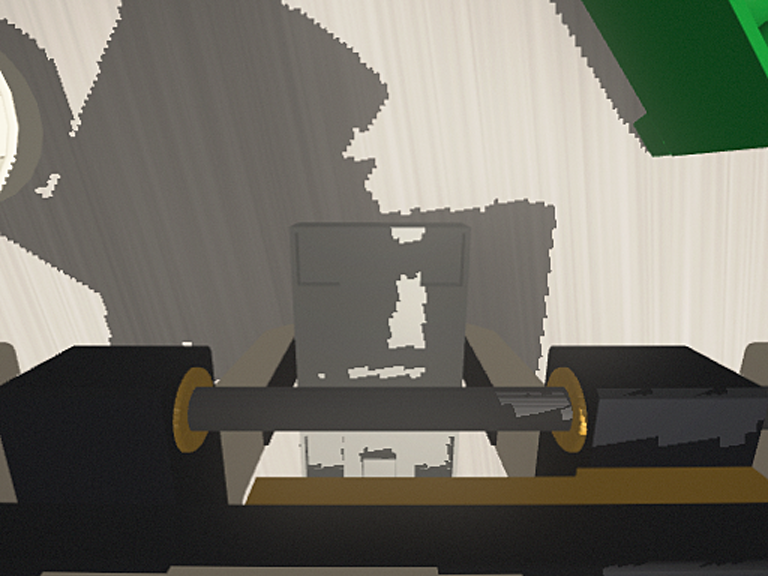

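Run:
```python
from h import *
from station import env
f=env.grab_frame("wrist");p,r=pose()
pts=np.array([(295,224),(467,224),(306,477),(455,477)])/1.5
for q in atz(f,pts,.019): print(r.inv().apply(q-p)*1000)
im=cv2.cvtColor(f["pixels"],cv2.COLOR_RGB2BGR);save(im,"w3c",(180,135,330,325),4)
print(row((.484,-.338,.26),down(-10)),row((.63,-.078,.26),down(92)))
```

```text
[ 53.34522523 -30.42251096 -16.35775753]
[ 53.33078024  32.04216422 -16.35753845]
[-54.08277153 -31.17814955 -16.35577603]
[-54.12373224  32.5548142  -16.35555202]
[0.3, -0.3, -257.4, 0.0, 0.0, 0.0026] [281.4, 99.1, -257.4, -0.0, 0.0, -1.7777]
```

View pics/w3c.png

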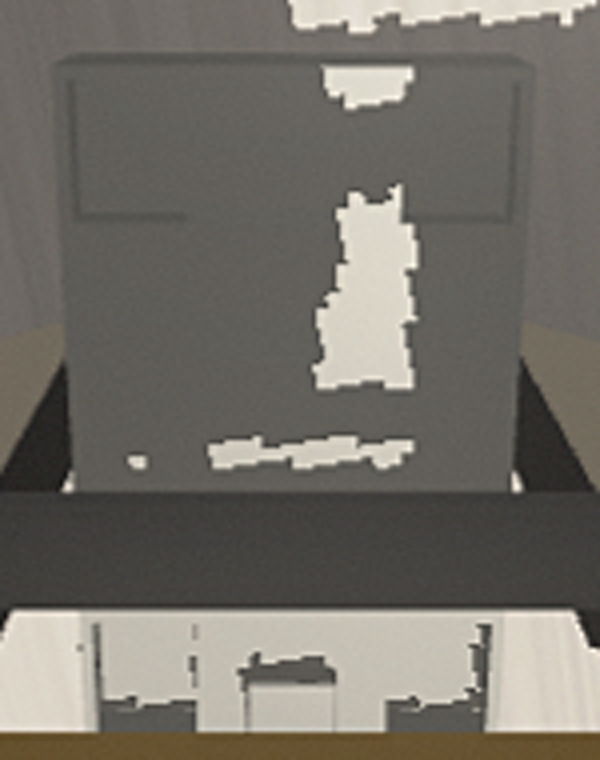

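Run:
```python
from h import *
from station import env
f=env.grab_frame("wrist");p,r=pose()
c=lambda p:(np.array(p,float)+.5)/4-.5+(180,135)
T=lambda q,z:np.round(r.inv().apply(atz(f,c(q),z)-p)*1000,1)
print(T([(62,68),(530,68)],.019));print(T([(76,217),(512,221)],.013),"pocket inner expect 32");print(T([(246,683),(336,683)],.024),"key expect -39");print(T([(98,640),(488,640)],.016),'y +-31')
```

```text
[[ 52.1 -31.3 -16.4]
 [ 52.1  32.5 -16.4]]
[[ 29.7 -31.6 -10.4]
 [ 29.1  32.3 -10.4]] pocket inner expect 32
[[-40.9  -7.  -21.4]
 [-40.9   6.7 -21.4]] key expect -39
[[-39.  -30.9 -13.4]
 [-39.   31.3 -13.4]] y +-31
```

Request:
move_arm --pt "0 0 -15 0 0 0" --pt "0 0 -50 0 0 0" --pt "0 0 -100 0 0 0" --pt "0 0 -150 0 0 0" --pt "15 5 -190 0 0 -0.05" --pt "35 12 -225 0 0 -0.18" --pt "60 20 -257 0 0 -0.32" --pt "85 30 -257 0 0 -0.46" --pt "110 40 -257 0 0 -0.6" --pt "135 50 -257 0 0 -0.74" --pt "160 58 -257 0 0 -0.88" --pt "185 66 -257 0 0 -1.02"

```text
t: 5.8
ee_pos: [0.5812, -0.1663, 0.2609]
tool_rot: [0.0, 0.351, 0.936, -0.0]
force: [1.1, 0.3, -0.6]
grip_width: 0.0657
```

Run:
```python
from h import *
from station import env
print(env.sense()["grip_width"],env.sense()["force"],pose()[0],row((.635,-.078,.26),down(92)))
```

```text
0.06572803305832571 [ 1.11580119  0.29174729 -0.64642782] [ 0.58119577 -0.1662811   0.2609157 ] [17.5, 101.9, 0.9, -0.0, 0.0009, -0.7519]
```

Request:
move_arm --pt "4 25 0 0 0 -0.14" --pt "8 50 0 0 0 -0.28" --pt "12 70 0 0 0 -0.42" --pt "16 90 0 0 0 -0.56" --pt "17.5 102 0 0 0 -0.7" --pt "17.5 102 0 0 0 -0.752" --pt "17.5 102 0 0 0 -0.752" --pt "17.5 102 0 0 0 -0.752" --pt "17.5 102 0 0 0 -0.752"

```text
t: 6.7
ee_pos: [0.6351, -0.0796, 0.2601]
tool_rot: [0.0, -0.014, 1.0, -0.0]
force: [0.2, -0.4, -0.9]
grip_width: 0.0657
```

Run:
```python
from h import *
from station import env
import pickle
f=env.grab_frame("wrist");p,r=pose();pickle.dump((f,p,r.as_matrix()),open("w4.pkl","wb"));print(p);save(f,"w4",None,1.5)
print(proj(f,[[.519,-.0785,.06]]))
```

```text
[ 0.63509383 -0.07960943  0.25999432]
[[255.63805043  81.28945388]]
```

View pics/w4.png

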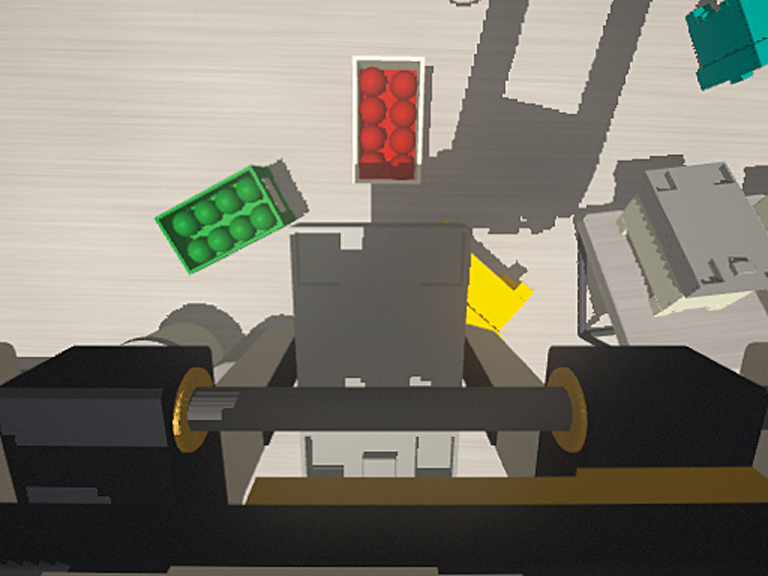

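Tub A is visible at (388,120) and tubB in the rack at (710,240), with its key end at (735,265). I'll enlarge both.

Run:
```python
from h import *
import pickle
f,_,_=pickle.load(open("w4.pkl","rb"))
save(f,"w4a",(220,25,300,130),6)
save(f,"w4b",(375,95,512,235),5)
```

```text
(no output)
```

View pics/w4a.png

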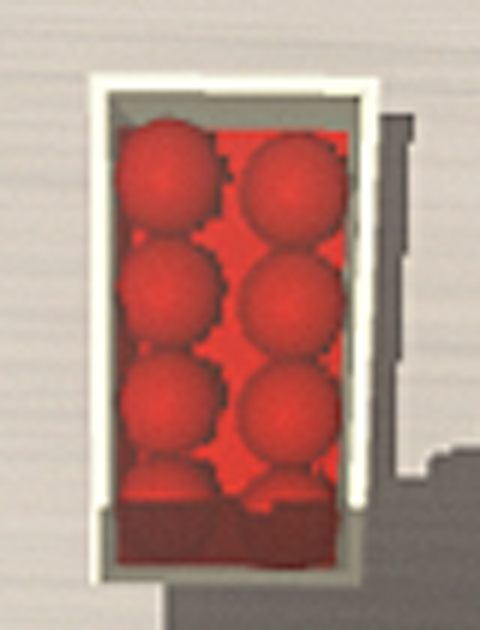

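View pics/w4b.png

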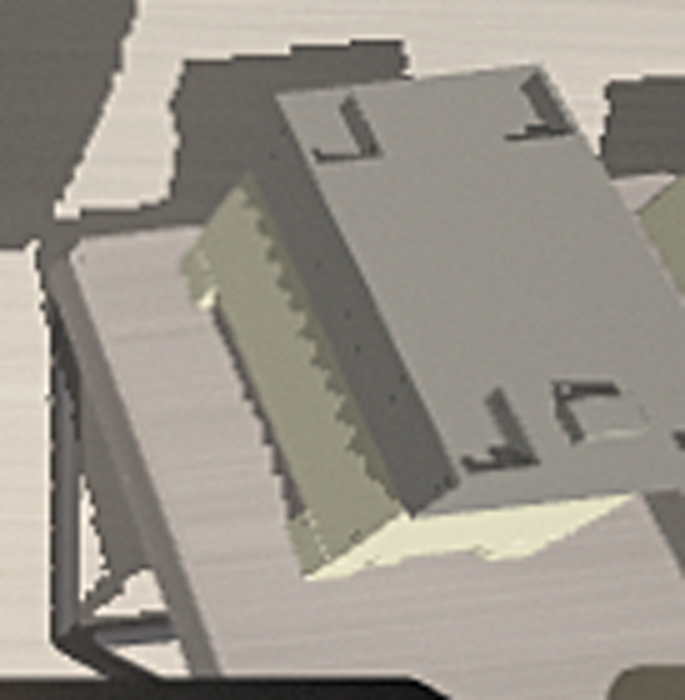

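```bash
cat > fit2.py <<'E'
from h import *
import pickle
from scipy.optimize import least_squares
f,p,r=pickle.load(open("w4.pkl","rb"));d=pickle.load(open("f0.pkl","rb"));S,D=d["scene"],d["side"]
cr=lambda q,off,s:(np.array(q,float)+.5)/s-.5+off
a=cr([(89,73),(380,77),(364,584),(92,583)],(220,25),6)
P=atz(f,a,.06);print(np.round(P,4));print("edges",[np.round(np.linalg.norm(P[i]-P[(i+1)%4]),4) for i in range(4)])
print("A centre",P.mean(0),"yaw",np.degrees(np.arctan2(*((P[2]+P[3]-P[0]-P[1])[[1,0]]))),np.degrees(np.arctan2(*((P[2]-P[1])[[1,0]]))),np.degrees(np.arctan2(*((P[3]-P[0])[[1,0]]))))
# tubB: model frame origin tubB_c; soles z=-35, lid top z=34, skirt bottom z=15
L=lambda sx,sy,z:(54*sx,33*sy,z); B=lambda sx,sy,z:(50*sx,29*sy,z)
# left side in wrist = own -y? determine: u upslope; wrist left = -y world-ish
W=[((278,95),L(-1,-1,34)),((543,65),L(-1,1,34)),((463,482),L(1,-1,34)),((410,517),L(1,-1,15)),((305,579),B(1,-1,-35))]
Dd=[((355,215),L(1,-1,34)),((275,165),L(1,1,34)),((165,310),L(-1,1,34)),((237,345),L(-1,-1,34))]
Sc=[((45,297),L(-1,-1,34)),((245,240),L(1,-1,15)),((240,212),L(1,-1,34)),((325,113),L(1,1,34))]
obs=[(f,cr(q,(375,95),5),m) for q,m in W]+[(D,cr(q,(210,115),6),m) for q,m in Dd]
def rot(y,pt,rl=0): return R.from_euler('ZYX',[y,-pt,rl])
def res(v,obs=obs):
    Rm=rot(v[3],v[4],v[5] if len(v)>5 else 0);o=[]
    for ff,q,m in obs: o.append(proj(ff,Rm.apply(np.array(m)/1000)+v[:3])[0]-q)
    return np.ravel(o)
if __name__=="__main__":
  for name,ob in [("wrist",obs[:5]),("both",obs)]:
    s=least_squares(lambda v:np.r_[res(v,ob),(v[4]-np.radians(40))*200,v[5]*200],[.75,.1,.1,.3,np.radians(40),0])
    print(name,np.round(s.x[:3],4),np.degrees(s.x[3:]));print(np.round(s.fun.reshape(-1,2),1).tolist())
E
python3 fit2.py
```

```text
[[ 0.4689 -0.1057  0.06  ]
 [ 0.468  -0.0469  0.06  ]
 [ 0.5676 -0.0451  0.06  ]
 [ 0.569  -0.1039  0.06  ]]
edges [np.float64(0.0588), np.float64(0.0996), np.float64(0.0588), np.float64(0.1001)]
A centre [ 0.51840749 -0.07541064  0.06      ] yaw 1.030382743111273 1.0389010624496247 1.0219076210367
wrist [0.6099 0.1821 0.0815] [ 7.94468956e+00  3.99910571e+01 -3.86076892e-03]
[[0.1, -0.1], [-0.1, 0.0], [-0.1, -0.1], [0.0, 0.1], [0.2, 0.1], [-0.0, -0.0]]
both [0.6104 0.1832 0.0797] [8.26196986e+00 3.99398812e+01 1.68751705e-03]
[[-0.2, 0.5], [-0.7, 0.4], [-0.4, 0.1], [-0.1, 0.2], [0.3, 0.1], [-1.5, -2.1], [0.8, -0.8], [-1.5, -0.8], [-3.0, 1.2], [-0.2, 0.0]]
```

Run:
```python
from h import *
p,r=pose();print(p,row((.5167,-.076,.11),down(91.03)))
```

```text
[ 0.63509383 -0.07960943  0.25999432] [118.3, 6.9, 150.0, -0.0001, 0.0002, 0.0096]
```

Request:
move_arm --pt "35 1 5 0 0 0.01" --pt "75 3 15 0 0 0.01" --pt "105 5 40 0 0 0.01" --pt "118.3 6.9 80 0 0 0.01" --pt "118.3 6.9 120 0 0 0.01" --pt "118.3 6.9 150 0 0 0.01" --pt "118.3 6.9 150 0 0 0.01" --pt "118.3 6.9 150 0 0 0.01" --pt "118.3 6.9 150 0 0 0.01"

```text
t: 7.65
ee_pos: [0.5184, -0.0764, 0.1122]
tool_rot: [0.002, -0.009, 1.0, -0.0]
force: [-0.1, -0.3, -0.0]
grip_width: 0.0658
```

Run:
```python
from h import *
from station import env
p,r=pose();print(p,env.sense()["force"],row((.5167,-.076,.07),down(91.03)))
f=env.grab_frame("wrist");save(f,"w5",None,1.5)
f=env.grab_frame("side");save(f,"d5",(220,130,320,230),6)
f=env.grab_frame("scene");save(f,"s5",(200,160,290,250),6)
```

```text
[ 0.51844253 -0.07635263  0.11217958] [-0.07211361 -0.27550163 -0.0285573 ] [1.9, 0.4, 42.2, -0.0009, 0.0034, 0.0008]
```

View pics/w5.png

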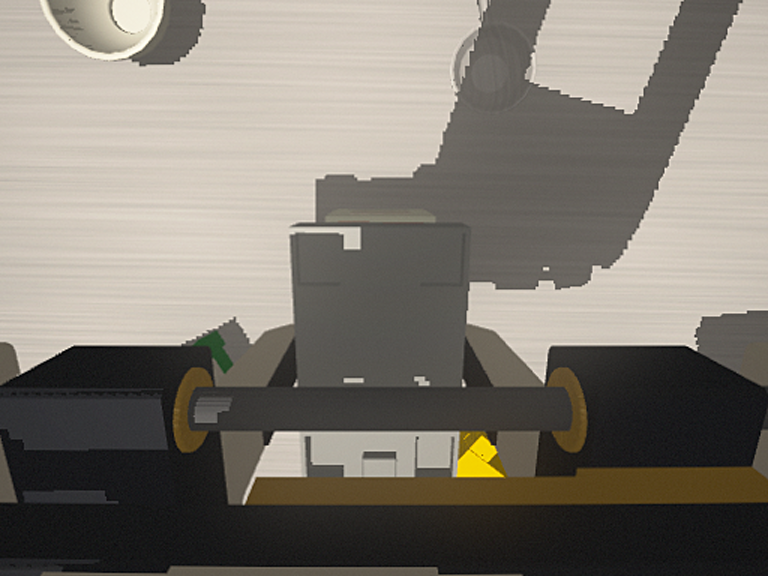

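View pics/d5.png

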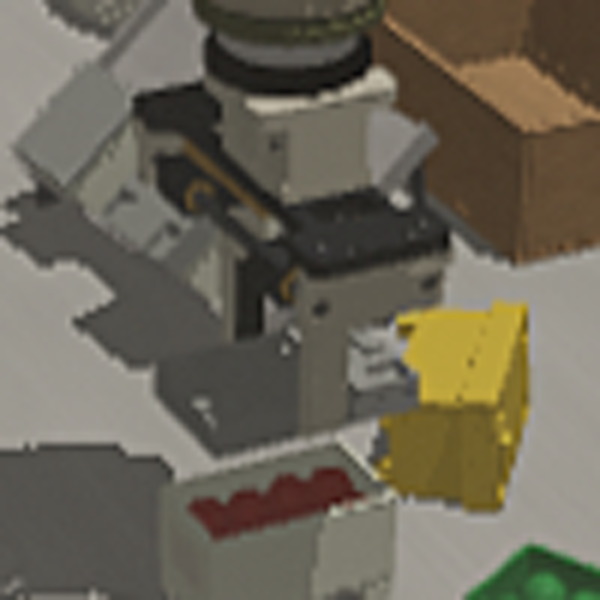

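View pics/s5.png

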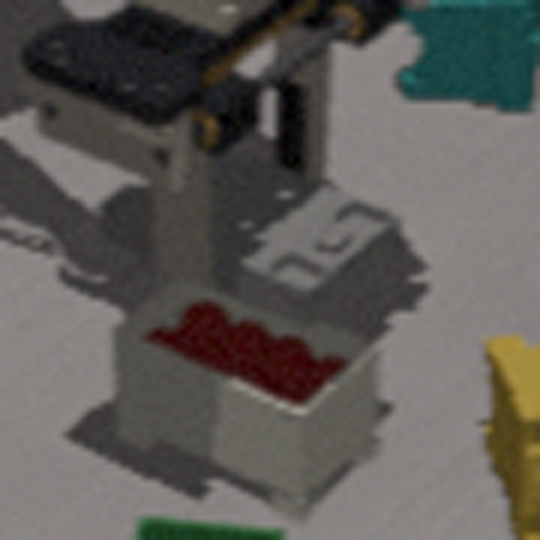

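Request:
move_arm --pt "0 0 0 0 0 0"

```text
t: 7.9
ee_pos: [0.5177, -0.0761, 0.111]
tool_rot: [0.001, -0.01, 1.0, -0.0]
force: [0.4, 0.3, -0.8]
grip_width: 0.0659
```

Run:
```python
from h import *
from station import env
p,r=pose();print(p,env.sense()["force"],row((.5167,-.076,.07),down(91.03)))
```

```text
[ 0.51769733 -0.07606593  0.1109522 ] [ 0.35997448  0.27058146 -0.79763071] [1.1, 0.1, 41.0, -0.0006, 0.002, 0.0012]
```

Request:
move_arm --pt "0 0 20 0 0 0" --pt "0 0 36 0 0 0" --pt "0 0 40 0 0 0" --pt "0 0 40 0 0 0" --pt "0 0 40 0 0 0" --pt "0 0 40 0 0 0" --pt "0 0 40 0 0 0" --pt "0 0 40 0 0 0"

```text
t: 8.7
ee_pos: [0.5172, -0.0759, 0.0702]
tool_rot: [0.0, -0.01, 1.0, -0.0]
force: [0.0, -0.5, -1.2]
grip_width: 0.0656
```

Run:
```python
from h import *
from station import env
p,r=pose();print(p,env.sense()["force"],row((.5167,-.076,.07),down(91.03)))
f=env.grab_frame("wrist");save(f,"w6",(160,120,352,330),3)
f=env.grab_frame("side");save(f,"d6",(230,160,310,240),7)
f=env.grab_frame("scene");save(f,"s6",(205,180,285,250),7)
```

```text
[ 0.51718097 -0.07594158  0.07019035] [ 0.02005259 -0.50127264 -1.24029986] [0.5, -0.0, 0.2, -0.0003, 0.0009, 0.0013]
```

View pics/w6.png

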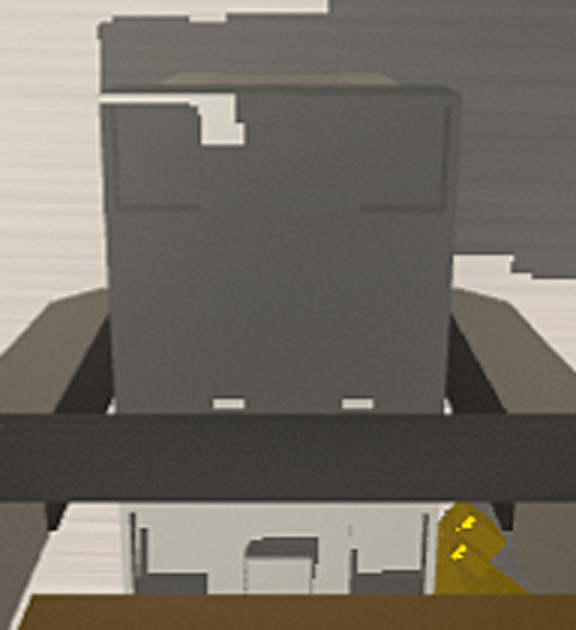

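View pics/d6.png

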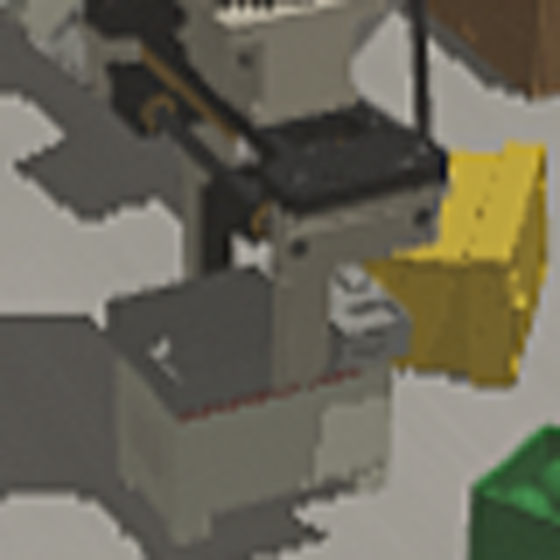

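View pics/s6.png

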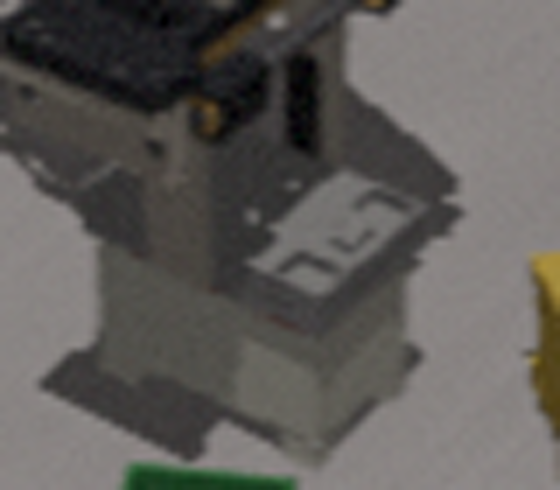

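Request:
move_arm --pt "0.3 0 3 0 0 0" --pt "0.3 0 6 0 0 0" --pt "0.3 0 9 0 0 0" --pt "0.3 0 11 0 0 0" --pt "0.3 0 11 0 0 0" --pt "0.3 0 11 0 0 0"

```text
t: 9.45
ee_pos: [0.5164, -0.0759, 0.0585]
tool_rot: [-0.0, -0.01, 1.0, 0.0]
force: [0.8, 0.5, -0.9]
grip_width: 0.0655
```

Request:
move_arm --pt "0 0 2 0 0 0" --pt "0 0 4 0 0 0" --pt "0 0 6 0 0 0" --pt "0 0 7 0 0 0" --pt "0 0 7 0 0 0" --pt "0 0 7 0 0 0"

```text
t: 10.05
ee_pos: [0.5167, -0.0759, 0.0526]
tool_rot: [0.0, -0.01, 1.0, -0.0]
force: [-3.7, 0.2, 8.9]
grip_width: 0.0657
```

Request:
move_arm --pt "0 0 0 0 0 0" --pt "0 0 0 0 0 0" --pt "0 0 0 0 0 0" --pt "0 0 0 0 0 0" --pt "0 0 0 0 0 0" --pt "0 0 0 0 0 0" --hand 1

```text
t: 10.65
ee_pos: [0.5165, -0.0758, 0.0515]
tool_rot: [-0.0, -0.01, 1.0, 0.0]
force: [-0.1, -0.2, -0.2]
grip_width: 0.0929
```

Run:
```python
from h import *
from station import env
p,r=pose();print(p,env.sense()["force"],env.sense()["grip_width"])
f=env.grab_frame("wrist");save(f,"w7",None,1.5)
f=env.grab_frame("side");save(f,"d7",(230,160,310,240),7)
f=env.grab_frame("scene");save(f,"s7",(205,180,285,250),7)
```

```text
[ 0.51645374 -0.07584391  0.05154215] [-0.10973709 -0.22734133 -0.22045558] 0.0928603270350576
```

View pics/w7.png

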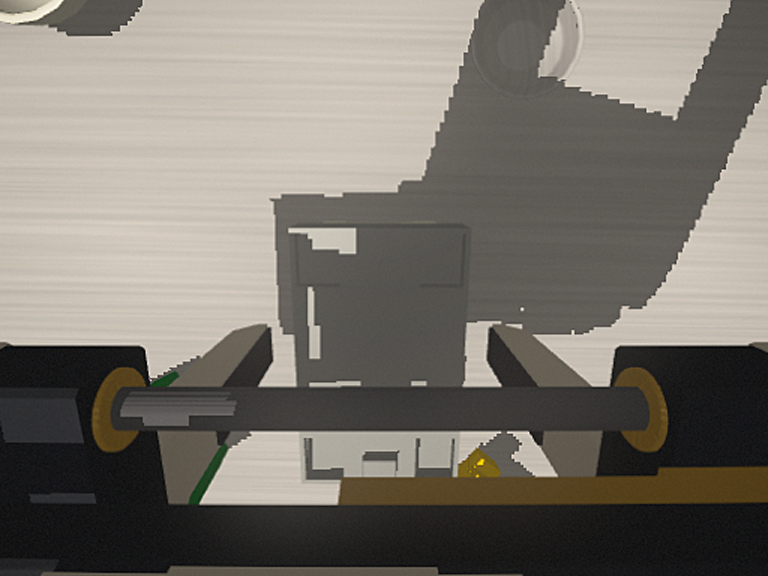

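View pics/d7.png

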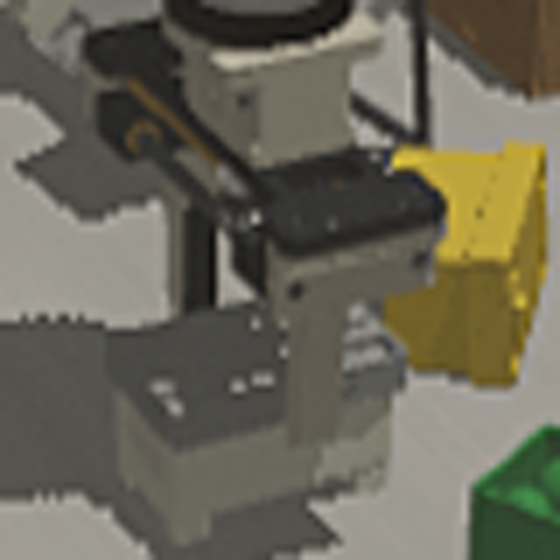

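View pics/s7.png

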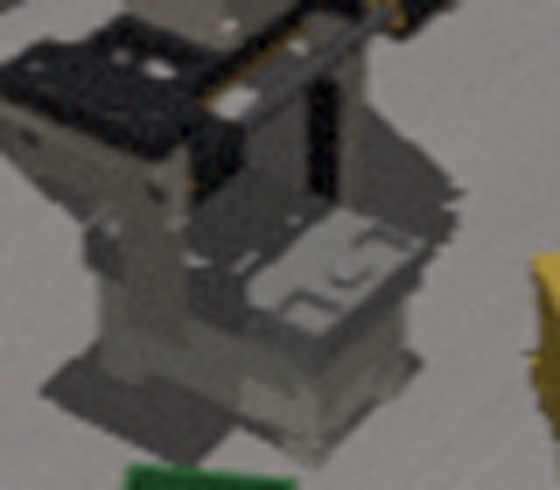

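Request:
move_arm --pt "0 0 -20 0 0 0" --pt "0 0 -50 0 0 0" --pt "0 0 -95 0 0 0" --pt "0 0 -140 0 0 0" --pt "0 0 -185 0 0 0" --pt "0 0 -220 0 0 0" --pt "0 0 -220 0 0 0" --pt "0 0 -220 0 0 0"

```text
t: 11.6
ee_pos: [0.5171, -0.076, 0.2725]
tool_rot: [0.001, -0.01, 1.0, -0.0]
force: [0.5, -0.9, 0.1]
grip_width: 0.0932
```

Run:
```python
from h import *
from station import env
import pickle
f=env.grab_frame("wrist");p,r=pose();pickle.dump((f,p,r.as_matrix()),open("w8.pkl","wb"));print(p)
print(proj(f,[[.518,-.076,.069]]))
im=cv2.cvtColor(f["pixels"],cv2.COLOR_RGB2BGR).astype(float)
im=np.clip(255*(im/255)**.6,0,255).astype(np.uint8)
save(im,"w8",(205,100,305,225),5)
f=env.grab_frame("side");save(f,"d8",(230,180,310,250),7)
```

```text
[ 0.51622388 -0.0757789   0.27079825]
[[252.34117323 172.40716385]]
```

View pics/w8.png

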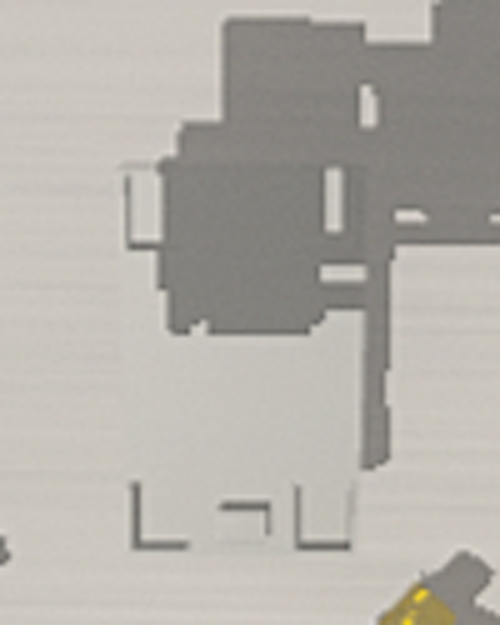

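View pics/d8.png

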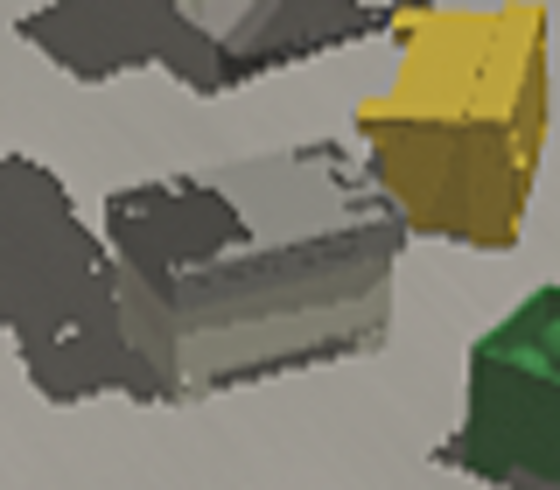

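Run:
```python
from h import *
import pickle
f,p,r=pickle.load(open("w8.pkl","rb"))
cr=lambda q:(np.array(q,float)+.5)/5-.5+(205,100)
P=atz(f,cr([(121,162),(366,162),(131,551),(353,551),(242,162),(242,551)]),.069);print(np.round(P,4))
Q=atz(f,cr([(133,485),(131,548),(299,548),(127,170),(127,245)]),.069);print(np.round(Q,4))
x0=P[:2,0].mean()+.054;x1=P[2:4,0].mean()-.052
print("cx from far/near",x0,x1,"cy",P[:2,1].mean(),P[2:4,1].mean())
```

```text
[[ 0.4645 -0.1081  0.069 ]
 [ 0.4632 -0.0434  0.069 ]
 [ 0.5723 -0.1055  0.069 ]
 [ 0.5711 -0.0426  0.069 ]
 [ 0.4639 -0.0761  0.069 ]
 [ 0.5717 -0.0741  0.069 ]]
[[ 0.5529 -0.1049  0.069 ]
 [ 0.5714 -0.1055  0.069 ]
 [ 0.5705 -0.0579  0.069 ]
 [ 0.4665 -0.1065  0.069 ]
 [ 0.4862 -0.1065  0.069 ]]
cx from far/near 0.5178365949199049 0.5197226317617158 cy -0.07574082121797777 -0.07406758411967466
```

```bash
cat >> h.py <<'E'
def tubrot(yaw,pitch): return R.from_euler('ZYX',np.radians([yaw,-pitch,0]))
def toolof(Rt): # tool x=-own x, y=own y, z=-own z
    return R.from_matrix(Rt.as_matrix()@np.diag([-1,1,-1]))
E
python3 - <<'E'
from h import *
Rt=tubrot(7.9,40);c=np.array([.6099,.1821,.0815])
print(pose()[0])
for h in(.127,.007): print(c+Rt.apply([0,0,h]),row(c+Rt.apply([0,0,h]),toolof(Rt)))
print("turq",)
E
```

```text
[ 0.51578192 -0.07567678  0.26991794]
[0.52904072 0.17087985 0.17878764] [-18.2, 246.2, 91.2, -0.0407, -0.6997, -0.1141]
[0.60544319 0.18148157 0.08686231] [-95.0, 255.3, 183.0, -0.0407, -0.6997, -0.1141]
turq
```

Request:
move_arm --pt "0 40 0 -0.006 -0.1 -0.016" --pt "-2 80 0 -0.012 -0.2 -0.033" --pt "-4 120 5 -0.018 -0.3 -0.05" --pt "-8 160 20 -0.024 -0.4 -0.066" --pt "-12 195 40 -0.03 -0.5 -0.082" --pt "-15 225 62 -0.035 -0.6 -0.098" --pt "-18 246 85 -0.04 -0.7 -0.114" --pt "-18 246 91 -0.04 -0.7 -0.114" --pt "-18 246 91 -0.04 -0.7 -0.114" --pt "-18 246 91 -0.04 -0.7 -0.114" --pt "-18 246 91 -0.04 -0.7 -0.114" --pt "-18 246 91 -0.04 -0.7 -0.114"

```text
t: 12.9
ee_pos: [0.5316, 0.1698, 0.1836]
tool_rot: [0.344, -0.064, 0.937, 0.023]
force: [0.1, -0.3, -0.3]
grip_width: 0.0926
```

Run:
```python
from h import *
from station import env
import pickle
f=env.grab_frame("wrist");p,r=pose();pickle.dump((f,p,r.as_matrix()),open("w9.pkl","wb"));print(p)
save(f,"w9",None,1.5)
```

```text
[0.53127554 0.16985905 0.18298991]
```

View pics/w9.png

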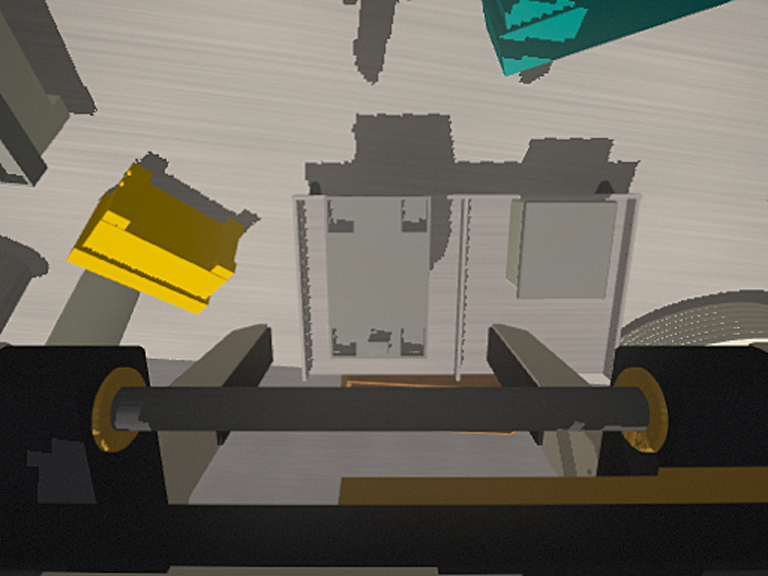

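Run:
```python
from h import *
import pickle
f,p,r=pickle.load(open("w9.pkl","rb"))
save(f,"w9c",(205,120,305,250),5)
```

```text
(no output)
```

View pics/w9c.png

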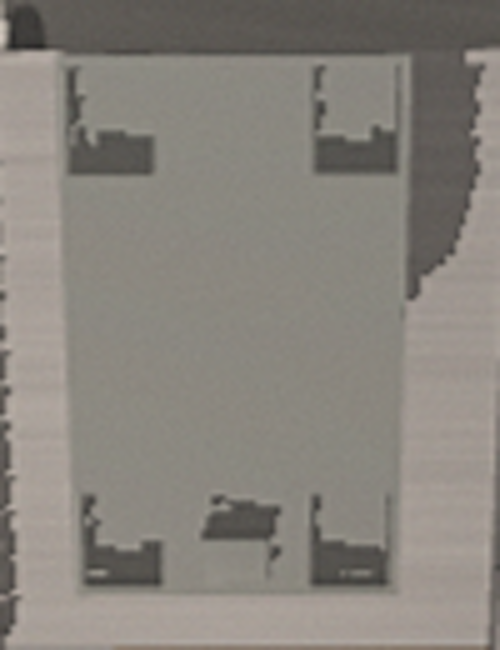

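Run:
```python
from h import *
import pickle
from scipy.optimize import least_squares
f,p,r=pickle.load(open("w9.pkl","rb"));r=R.from_matrix(r)
cr=lambda q:(np.array(q,float)+.5)/5-.5+(205,120)
ob=[((63,54),(-54,-33,34)),((411,53),(-54,33,34)),((396,594),(54,33,34)),((76,594),(54,-33,34)),((84,586),(52,-31,34)),((388,586),(52,31,34)),((68,175),(-32,-31,34)),((398,175),(-32,31,34))]
q=cr([o[0] for o in ob]);m=np.array([o[1] for o in ob])/1000
def fn(v):
    Rm=R.from_euler('ZYX',[v[3],-v[4],v[5]]);return np.r_[(proj(f,Rm.apply(m)+v[:3])-q).ravel(),(v[4]-np.radians(40))*100,v[5]*100]
s=least_squares(fn,[.61,.182,.0815,.14,.7,0]);print(np.round(s.x[:3],4),np.degrees(s.x[3:]));print(np.round(s.fun[:16].reshape(-1,2),1).tolist())
Rt=tubrot(np.degrees(s.x[3]),40);T=s.x[:3]+Rt.apply([0,0,.007]);print("target",T,row(T,toolof(Rt)))
```

```text
[0.6104 0.1799 0.083 ] [7.81268165e+00 4.00880923e+01 1.74288011e-03]
[[-1.2, 0.3], [0.4, 0.4], [0.2, 0.0], [-0.2, 0.0], [0.1, -0.2], [-0.1, -0.2], [0.7, -0.2], [0.2, -0.2]]
target [0.60596287 0.17933347 0.08838304] [3.7, -0.6, 120.8, -0.0012, 0.0048, 0.0004]
```

Request:
move_arm --pt "0 -1 30 0 0 0" --pt "-0.5 -1.3 65 0 0 0" --pt "-0.5 -1.3 95 0 0 0" --pt "-0.5 -1.3 112 0 0 0" --pt "-0.5 -1.3 119 0 0 0" --pt "-0.5 -1.3 119 0 0 0" --pt "-0.5 -1.3 119 0 0 0" --pt "-0.5 -1.3 119 0 0 0" --pt "-0.5 -1.3 119 0 0 0"

```text
t: 13.85
ee_pos: [0.6067, 0.1798, 0.0915]
tool_rot: [0.343, -0.065, 0.937, 0.023]
force: [-0.7, 0.1, 0.6]
grip_width: 0.093
```

Run:
```python
from h import *
from station import env
f=env.grab_frame("wrist");p,r=pose();print(p,env.sense()["force"])
Rt=tubrot(7.85,40);print(row(np.array([.6103,.181,.0822])+Rt.apply([0,0,.007]),toolof(Rt)))
save(f,"w10",None,1.5)
f=env.grab_frame("side");save(f,"d10",(190,95,320,205),6)
```

```text
[0.60664893 0.17980113 0.09124349] [ 0.00530655 -0.3761859   0.76146787]
[2.9, 0.7, 2.3, -0.0006, 0.0043, 0.0014]
```

View pics/w10.png

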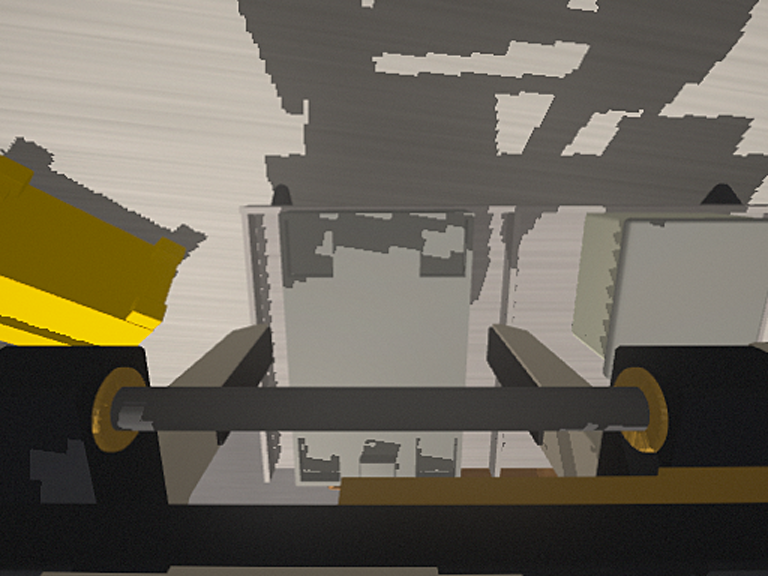

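View pics/d10.png

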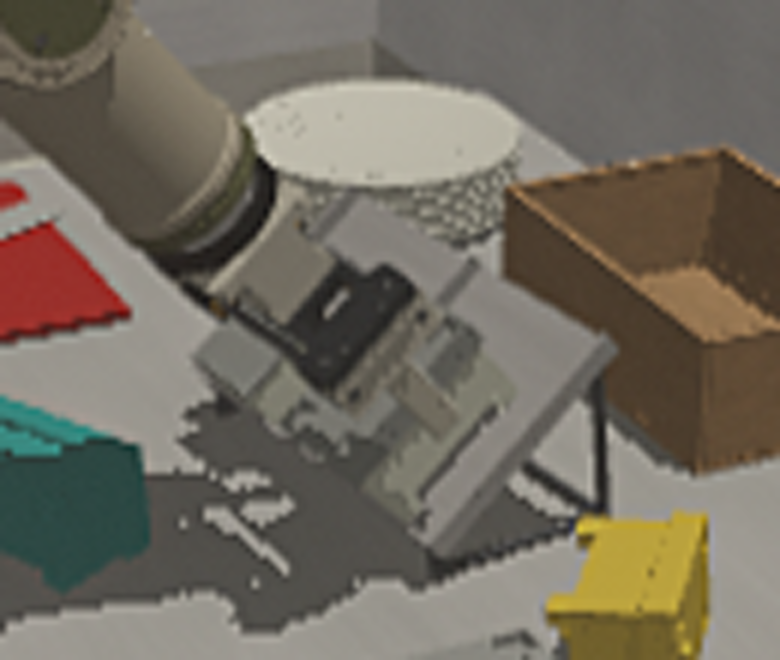

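Request:
move_arm --pt "0 -0.5 0 0 0 0" --pt "0 -0.5 0 0 0 0" --pt "0 -0.5 0 0 0 0"

```text
t: 14.25
ee_pos: [0.6064, 0.1791, 0.09]
tool_rot: [0.342, -0.065, 0.937, 0.023]
force: [-0.2, 0.6, 0.3]
grip_width: 0.0931
```

Request:
move_arm --pt "0 0 0 0 0 0" --pt "0 0 0 0 0 0" --pt "0 0 0 0 0 0" --pt "0 0 0 0 0 0" --pt "0 0 0 0 0 0" --pt "0 0 0 0 0 0" --pt "0 0 0 0 0 0" --hand 0

```text
t: 14.95
ee_pos: [0.6064, 0.1791, 0.09]
tool_rot: [0.342, -0.065, 0.937, 0.023]
force: [-0.4, 0.0, -0.2]
grip_width: 0.0655
```

Run:
```python
from h import *
from station import env
f=env.grab_frame("wrist");p,r=pose();s=env.sense();print(p,s["force"],s["grip_width"])
save(f,"w11",None,1.5)
```

```text
[0.60642879 0.17907283 0.08998547] [-0.04048663 -0.78536848 -0.5282732 ] 0.06609703595196922
```

View pics/w11.png

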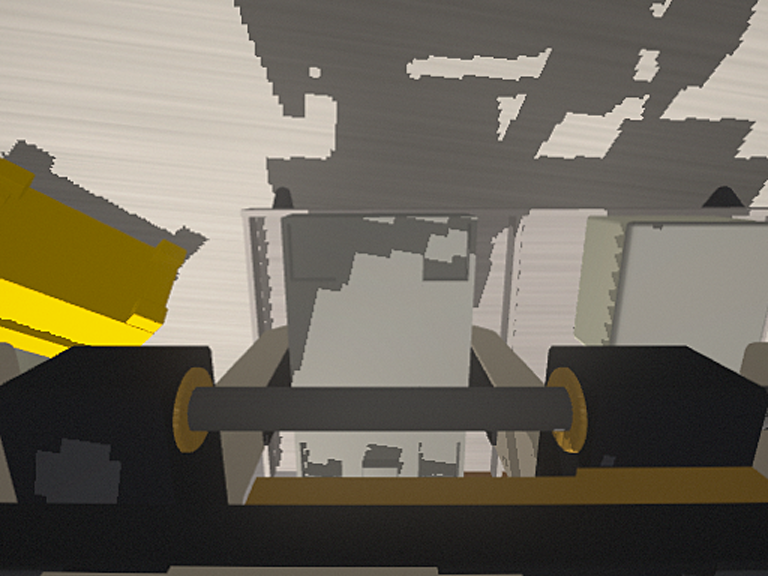

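Request:
move_arm --pt "0 0 -5 0 0 0" --pt "0 0 -14 0 0 0" --pt "0 0 -28 0 0 0" --pt "0 0 -45 0 0 0" --pt "0 0 -65 0 0 0" --pt "0 0 -85 0 0 0" --pt "0 0 -105 0 0 0" --pt "0 0 -115 0 0 0" --pt "0 0 -115 0 0 0"

```text
t: 15.9
ee_pos: [0.5325, 0.1692, 0.1788]
tool_rot: [0.343, -0.065, 0.937, 0.023]
force: [-0.1, 0.2, -2.7]
grip_width: 0.0656
```

Run:
```python
from h import *
from station import env
f=env.grab_frame("wrist");p,r=pose();s=env.sense();print(p,s["force"],s["grip_width"])
save(f,"w12",None,1.5)
f=env.grab_frame("side");save(f,"d12",(170,75,320,205),5)
for z in (.30,): print(row((.519,-.0752,.25),down(91.03)),row((.519,.05,.25),down(93)))
```

```text
[0.53258962 0.16913521 0.17795347] [ 0.73724776  0.82085217 -3.41994632] 0.06584883724794358
[-10.8, -240.2, -85.6, 0.0404, 0.6992, 0.1153] [-24.1, -116.2, -74.7, 0.0284, 0.6996, 0.0823]
```

View pics/w12.png

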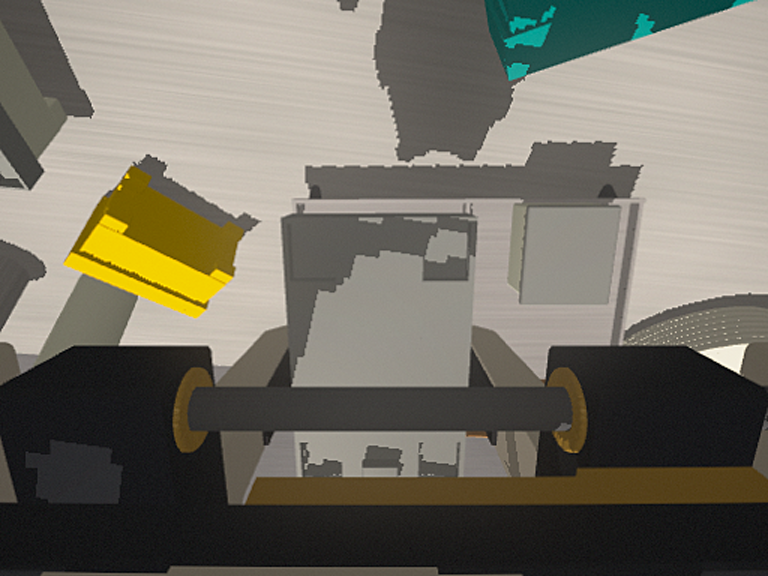

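View pics/d12.png

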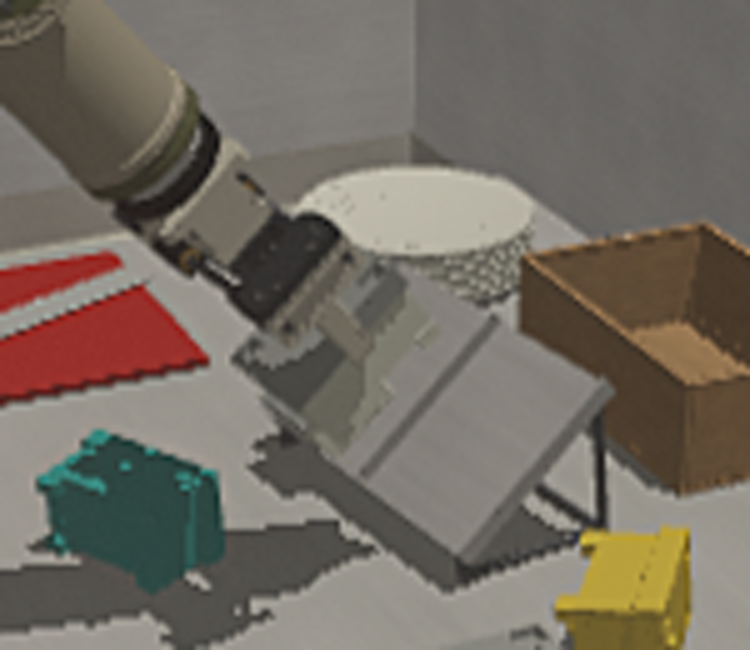

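Request:
move_arm --pt "0 0 -30 0 0 0" --pt "-3 -15 -60 0.004 0.1 0.012" --pt "-6 -35 -75 0.008 0.2 0.024" --pt "-9 -60 -85 0.012 0.3 0.036" --pt "-11 -85 -90 0.016 0.4 0.05" --pt "-12 -115 -95 0.022 0.5 0.07" --pt "-12 -145 -95 0.028 0.6 0.09" --pt "-11 -175 -90 0.034 0.66 0.105" --pt "-11 -205 -87 0.04 0.7 0.115" --pt "-11 -225 -86 0.04 0.7 0.115" --pt "-11 -240 -86 0.04 0.7 0.115" --pt "-11 -240 -86 0.04 0.7 0.115"

```text
t: 17.2
ee_pos: [0.5193, -0.0767, 0.2498]
tool_rot: [-0.001, -0.008, 1.0, 0.0]
force: [-0.7, -0.2, -3.9]
grip_width: 0.066
```

Request:
move_arm --pt "0 0 0 0 0 0" --pt "0 0 0 0 0 0" --pt "0 0 0 0 0 0" --pt "0 0 0 0 0 0"

```text
t: 17.6
ee_pos: [0.5193, -0.0743, 0.2514]
tool_rot: [0.0, -0.01, 1.0, 0.0]
force: [0.1, 0.9, -3.2]
grip_width: 0.0662
```

Run:
```python
from h import *
from station import env
import pickle
f=env.grab_frame("wrist");p,r=pose();s=env.sense();print(p,s["force"],s["grip_width"],r.as_matrix().round(4).tolist())
pickle.dump((f,p,r.as_matrix()),open("w13.pkl","wb"))
save(f,"w13",(180,135,330,325),4)
f=env.grab_frame("side");save(f,"d13",(210,80,330,250),4)
f=env.grab_frame("scene");save(f,"s13",(180,90,300,250),4)
print(row((.519,-.0752,.16),down(91.03)))
```

```text
[ 0.51926459 -0.07441006  0.25136071] [ 0.74181026  0.44654854 -4.40048626] 0.0664048288108001 [[-0.9998, -0.0192, 0.0005], [-0.0192, 0.9998, 0.0003], [-0.0005, 0.0003, -1.0]]
[0.3, -0.6, 91.3, 0.0002, 0.0004, 0.0009]
```

View pics/w13.png

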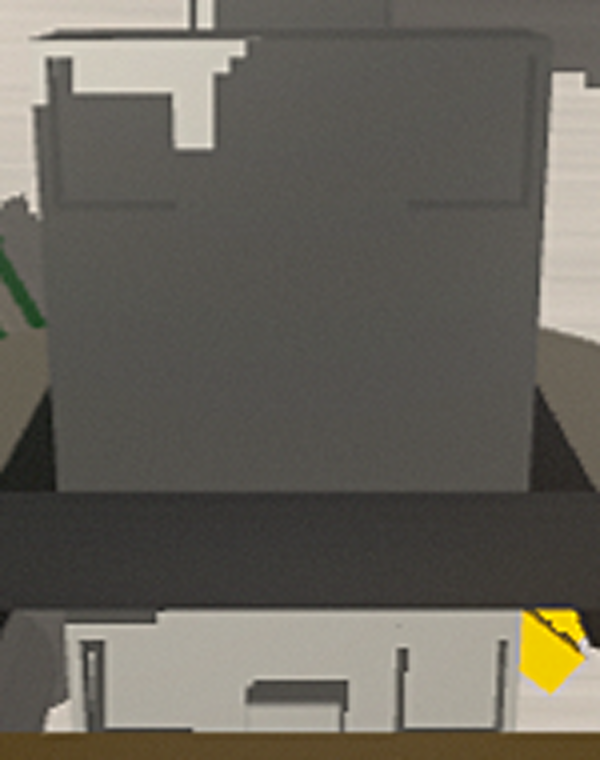

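View pics/d13.png

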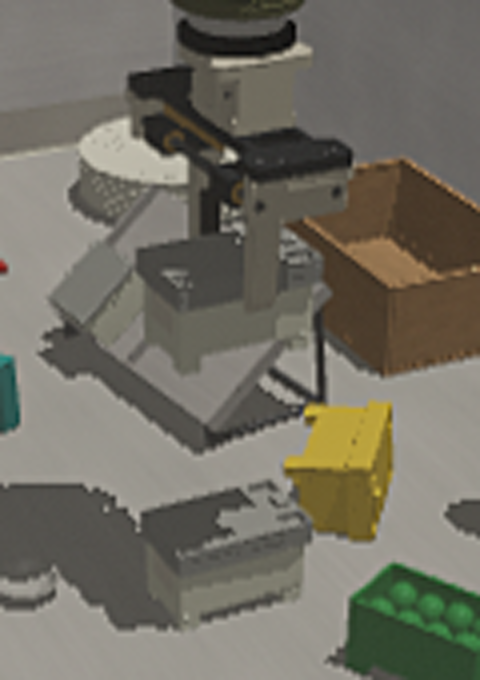

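View pics/s13.png

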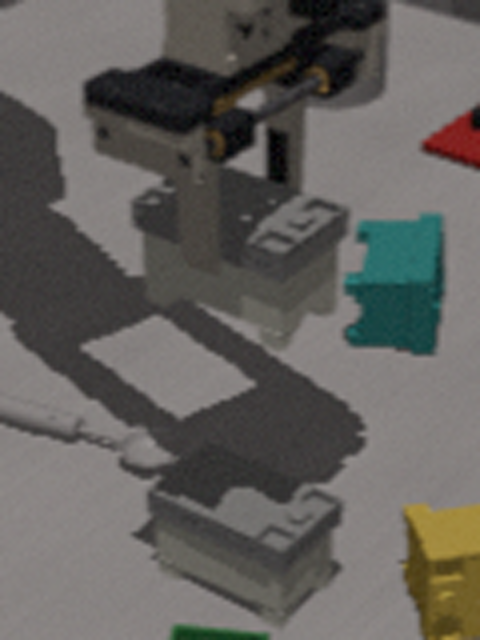

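Run:
```python
from h import *
import pickle
from scipy.optimize import least_squares
f,p,r=pickle.load(open("w13.pkl","rb"));r=R.from_matrix(r)
cr=lambda q:(np.array(q,float)+.5)/4-.5+(180,135)
ob=[((33,40),(-54,-33,34)),((549,39),(-54,33,34)),((62,206),(-32,-31,31)),((526,206),(-32,31,31)),((247,703),(39,-7,39)),((342,703),(39,7,39)),((36,34),(-54,-33,15)),((545,32),(-54,33,15)),((57,490),None),((100,729),(52,-30,30)),((500,729),(52,30,30))]
ob=[o for o in ob if o[1]]
q=cr([o[0] for o in ob]);m=np.array([o[1] for o in ob])/1000
Tm=np.diag([-1,1,-1.])
def fn(v):
    Rm=r*R.from_matrix(Tm)*R.from_euler('ZYX',[v[3],-v[4],v[5]]);c=p+r.apply(v[:3])
    return (proj(f,Rm.apply(m)+c)-q).ravel()
for pr in (0,100):
    s=least_squares(lambda v:np.r_[fn(v),v[4]*pr,v[5]*pr],[0,0,.007,0,0,0]);print((s.x[:3]*1000).round(2),np.degrees(s.x[3:]).round(2));print(np.round(s.fun[:20].reshape(-1,2),1).tolist())
```

```text
[2.97 1.27 5.84] [ 0.52 -1.96  0.73]
[[-2.3, 1.1], [2.3, 0.3], [-1.2, 0.8], [0.6, 0.1], [-0.0, -0.2], [0.7, -0.2], [5.3, -1.5], [-4.2, -1.9], [0.8, 0.7], [-1.9, 0.8]]
[2.46 1.02 6.25] [ 0.43 -1.    0.19]
[[-1.6, 0.7], [1.8, -0.1], [-0.8, 0.4], [0.2, -0.4], [0.1, -0.0], [0.9, -0.2], [5.6, -1.3], [-4.9, -1.6], [0.5, 1.5], [-2.0, 1.1]]
```

Run:
```python
from h import *
import pickle
f,p,r=pickle.load(open("w13.pkl","rb"));r=R.from_matrix(r)
cr=lambda q:(np.array(q,float)+.5)/4-.5+(180,135)
for zt in(-25.4,-27):
    T=lambda q,dz:np.round(r.inv().apply(atz(f,cr(q),p[2]-(zt-dz)/1000)-p)*1000,1)[:,:2].tolist()
    print(zt,"far",T([(33,40),(549,39)],0),"54");print(T([(62,206),(526,206)],-5),"32");print(T([(247,703),(342,703)],5),"-39,7")
```

```text
-25.4 far [[55.7, -32.4], [55.8, 33.4]] 54
[[32.8, -30.9], [32.8, 32.7]] 32
[[-38.6, -5.9], [-38.6, 7.8]] -39,7
-27 far [[55.8, -32.0], [55.9, 33.0]] 54
[[33.1, -30.6], [33.1, 32.3]] 32
[[-37.3, -5.8], [-37.4, 7.7]] -39,7
```

Run:
```python
from h import *
print(pose()[0],row((.5201,-.0757,.126),down(91.03)))
```

```text
[ 0.51927464 -0.07465249  0.25129819] [-0.8, -1.1, 125.3, 0.0002, 0.0004, 0.0009]
```

Request:
move_arm --pt "-0.8 -0.8 30 0 0 0" --pt "-0.8 -0.8 70 0 0 0" --pt "-0.8 -0.8 105 0 0 0" --pt "-0.8 -0.8 120 0 0 0" --pt "-0.8 -0.8 125 0 0 0" --pt "-0.8 -0.8 125 0 0 0" --pt "-0.8 -0.8 125 0 0 0" --pt "-0.8 -0.8 125 0 0 0" --pt "-0.8 -0.8 125 0 0 0" --pt "-0.8 -0.8 125 0 0 0"

```text
t: 18.75
ee_pos: [0.5206, -0.0759, 0.127]
tool_rot: [0.001, -0.009, 1.0, -0.0]
force: [-0.2, 0.6, -4.1]
grip_width: 0.0657
```

Run:
```python
from h import *
from station import env
p,r=pose();s=env.sense();print(p,s["force"],row((.5201,-.0757,.126),down(91.03)))
f=env.grab_frame("wrist");save(f,"w14",None,1.5)
f=env.grab_frame("side");save(f,"d14",(225,140,315,240),7)
f=env.grab_frame("scene");save(f,"s14",(200,150,290,250),7)
```

```text
[ 0.52060693 -0.07588719  0.12699262] [-0.18049847  0.57329178 -4.11234108] [0.5, 0.2, 1.0, -0.0001, 0.0014, 0.0004]
```

View pics/d14.png

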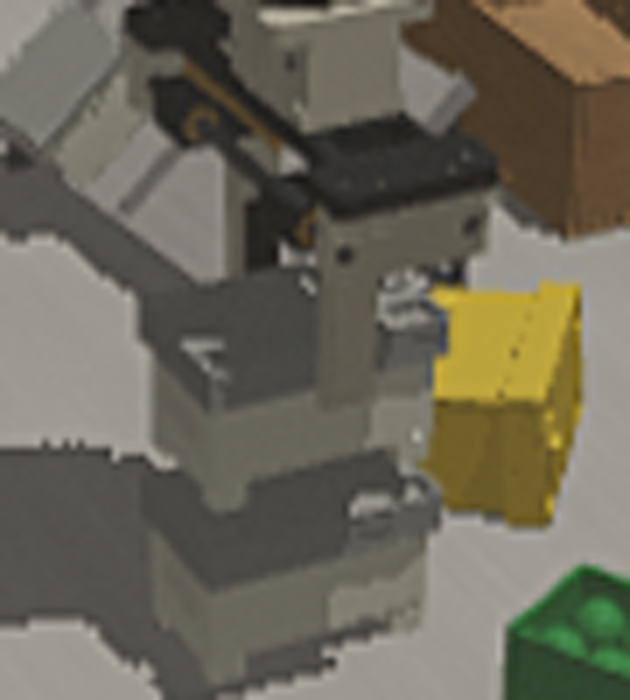

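View pics/s14.png

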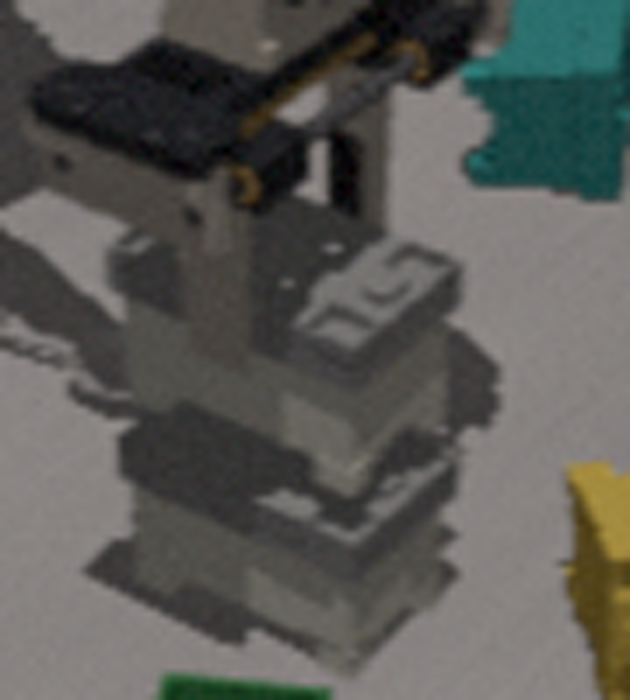

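View pics/w14.png

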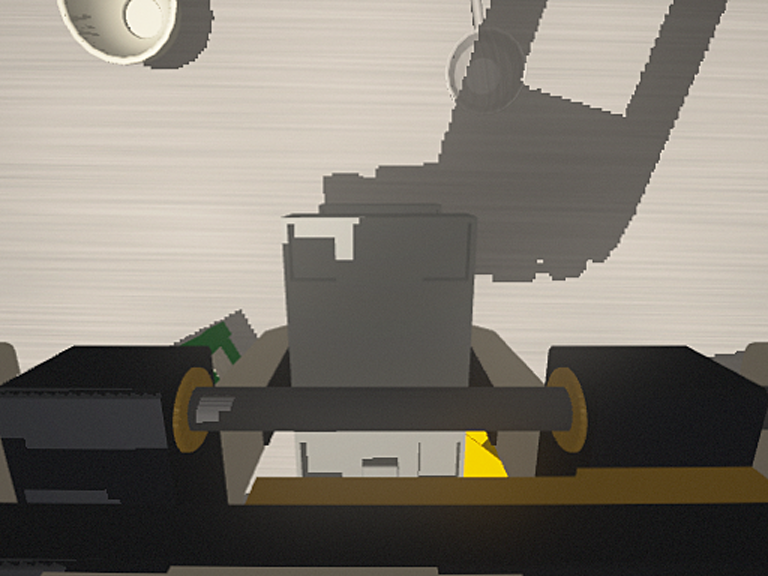

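Run:
```python
from h import *
from station import env
Rz=R.from_euler('z',1.03,degrees=True)
D=env.grab_frame("side");S=env.grab_frame("scene")
def pj(f,off,c,m): return np.round((proj(f,Rz.apply(np.array(m))+c)[0]-off+.5)*7-.5,1)
cB=np.array([.5187,-.0751,.1185]);cL=np.array([.5187,-.0751,.0595])
for n,f,off in(("side",D,(225,140)),("scene",S,(200,150))):
  for sx in(-1,1):
    for sy in(-1,1):
      print(n,sx,sy,"B skirt bottom",pj(f,off,cB,(.054*sx,.033*sy,.015)),"lid bottom",pj(f,off,cL,(.054*sx,.033*sy,-.0095)),"Bfoot",pj(f,off,cB,(.05*sx,.029*sy,-.035)),"Btop",pj(f,off,cB,(.054*sx,.033*sy,.034)),"ltop",pj(f,off,cL,(.054*sx,.033*sy,.0095)))
```

```text
side -1 -1 B skirt bottom [209.7 415.1] lid bottom [208.2 591.5] Bfoot [213.3 514.8] Btop [210.  373.4] ltop [208.5 552.3]
side -1 1 B skirt bottom [138.3 339. ] lid bottom [138.9 511.4] Bfoot [151.5 445.9] Btop [138.1 298.3] ltop [138.8 473.1]
side 1 -1 B skirt bottom [449.4 355.5] lid bottom [440.7 528.5] Bfoot [430.9 457.9] Btop [451.5 314.6] ltop [442.7 490. ]
side 1 1 B skirt bottom [371.6 283.8] lid bottom [365.4 452.9] Bfoot [364.1 392.7] Btop [373. 244.] ltop [366.8 415.3]
scene -1 -1 B skirt bottom [106.1 286.7] lid bottom [115.6 472.8] Bfoot [127.4 398.4] Btop [103.9 242.2] ltop [113.5 431.7]
scene -1 1 B skirt bottom [219.6 204.8] lid bottom [224.4 387.3] Bfoot [224.5 324.3] Btop [218.4 161.2] ltop [223.4 347. ]
scene 1 -1 B skirt bottom [352.7 391.8] lid bottom [352.4 581.6] Bfoot [349.9 497.5] Btop [352.7 346.3] ltop [352.5 539.8]
scene 1 1 B skirt bottom [461.6 302.2] lid bottom [457.1 488.6] Bfoot [443.5 417.1] Btop [462.7 257.6] ltop [458.1 447.5]
```

Request:
move_arm --pt "-0.4 0 4 0 0 0" --pt "-0.4 0 8 0 0 0" --pt "-0.4 0 11 0 0 0" --pt "-0.4 0 14 0 0 0" --pt "-0.4 0 16 0 0 0" --pt "-0.4 0 16 0 0 0" --pt "-0.4 0 16 0 0 0"

```text
t: 19.7
ee_pos: [0.5205, -0.0757, 0.1101]
tool_rot: [-0.0, -0.009, 1.0, 0.0]
force: [0.2, -0.2, -3.2]
grip_width: 0.0659
```

Request:
move_arm --pt "0 0 1 0 0 0" --pt "0 0 2 0 0 0" --pt "0 0 3 0 0 0" --pt "0 0 3 0 0 0" --pt "0 0 3 0 0 0"

```text
t: 20.2
ee_pos: [0.5204, -0.0757, 0.1071]
tool_rot: [-0.0, -0.009, 1.0, 0.0]
force: [-0.8, 0.2, -3.1]
grip_width: 0.0658
```

Run:
```python
from h import *
from station import env
p,r=pose();s=env.sense();print(p,s["force"],s["ft_torque"])
f=env.grab_frame("side");save(f,"d15",(225,140,315,240),7)
f=env.grab_frame("scene");save(f,"s15",(200,150,290,250),7)
```

```text
[ 0.52040348 -0.07573876  0.1070617 ] [-0.78127718  0.17799274 -3.10165271] [0.05032196 0.04618342 0.048547  ]
```

View pics/d15.png

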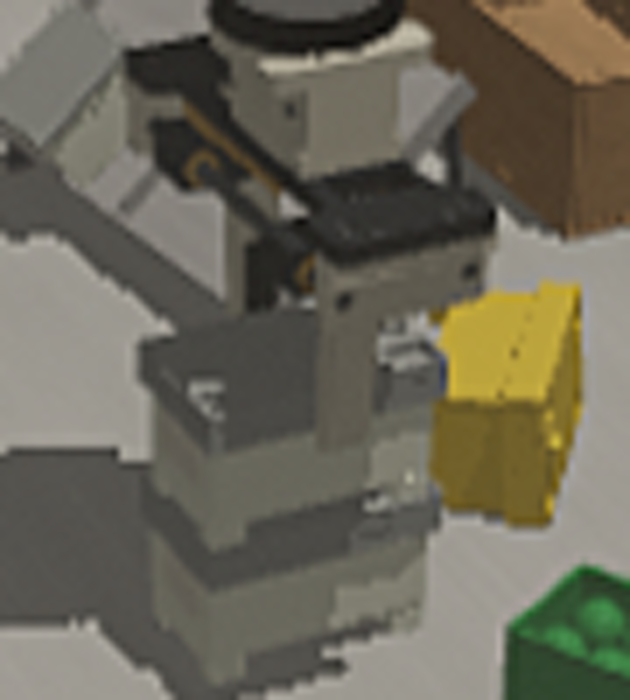

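View pics/s15.png

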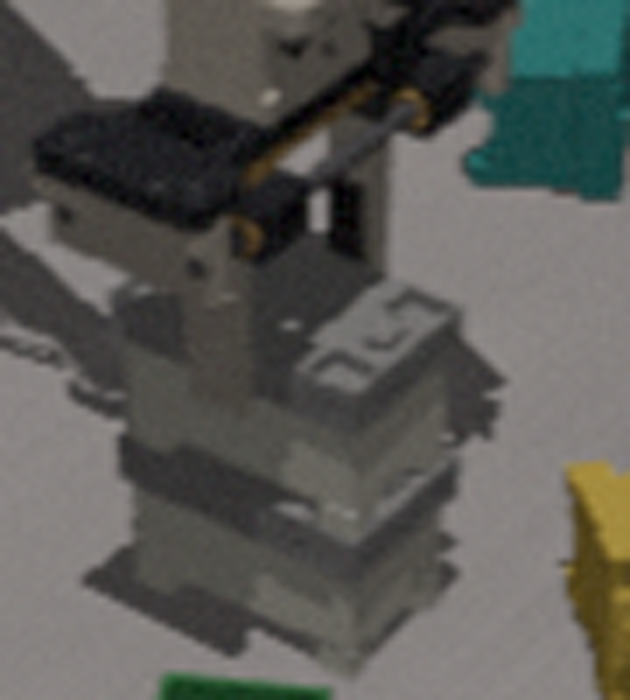

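Request:
move_arm --pt "0 0 1 0 0 0" --pt "0 0 2 0 0 0" --pt "0 0 2 0 0 0" --pt "0 0 2 0 0 0"

```text
t: 20.7
ee_pos: [0.5205, -0.0758, 0.1052]
tool_rot: [0.0, -0.009, 1.0, 0.0]
force: [-0.4, -0.8, -2.4]
grip_width: 0.0655
```

Request:
move_arm --pt "0 0 1 0 0 0" --pt "0 0 1 0 0 0" --pt "0 0 1 0 0 0"

```text
t: 21.0
ee_pos: [0.5208, -0.0758, 0.1051]
tool_rot: [0.0, -0.009, 1.0, 0.0]
force: [-4.4, 1.0, 6.6]
grip_width: 0.0654
```

Run:
```python
from h import *
from station import env
p,r=pose();s=env.sense();print(p,s["force"],s["ft_torque"])
f=env.grab_frame("side");save(f,"d16",(235,180,300,245),9)
f=env.grab_frame("scene");save(f,"s16",(205,180,275,250),9)
```

```text
[ 0.52075487 -0.0758264   0.10514888] [-4.36588373  1.03559952  6.57591528] [ 0.00393307  0.74352884 -0.04752508]
```

View pics/d16.png

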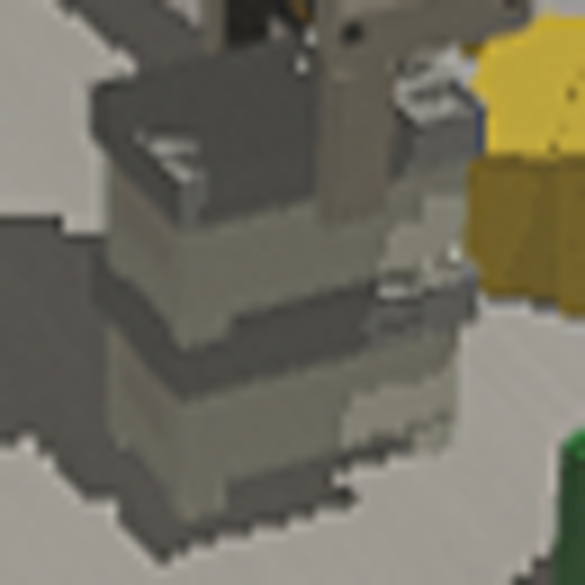

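View pics/s16.png

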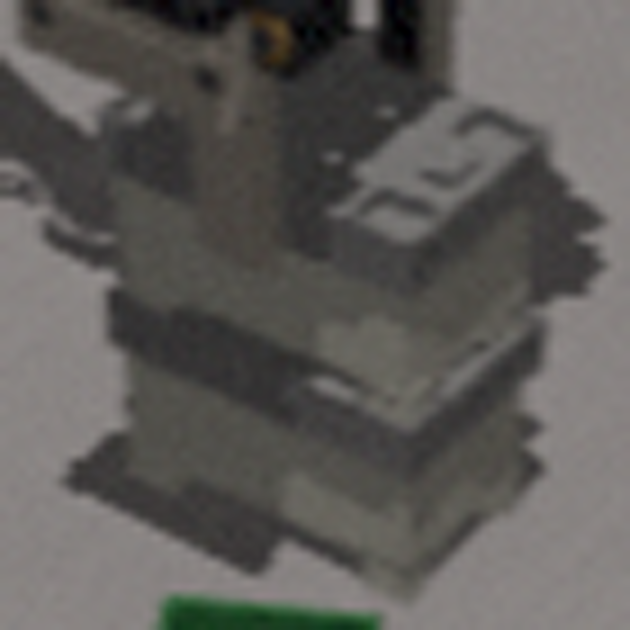

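Run:
```python
from h import *
import pickle
d=pickle.load(open("f0.pkl","rb"))
Rz=R.from_euler('z',1.03,degrees=True)
for n,f,off in(("side",d["side"],(235,180)),("scene",d["scene"],(205,180))):
  pj=lambda m,z:np.round((proj(f,Rz.apply(np.array([*m,0]))+[.5187,-.0751,z])[0]-off+.5)*9-.5,1)
  for sx,sy in((-1,-1),(1,-1),(1,1),(-1,1)):
    m=(.054*sx,.033*sy); print(n,sx,sy,"lid bot",pj(m,.05),"top",pj(m,.069),"| home Bskirt",pj(m,.113),"Btop",pj(m,.132),"| +6mm Bskirt",pj(m,.119), "foot corner visible at lid top home",pj((.05*sx,.029*sy),.069))
```

```text
side -1 -1 lid bot [177.8 400.6] top [178.2 350.3] | home Bskirt [179.2 230.8] Btop [179.7 178. ] | +6mm Bskirt [179.4 214.3] foot corner visible at lid top home [184.1 340.9]
side 1 -1 lid bot [476.8 319.6] top [479.3 270.2] | home Bskirt [485.2 153.1] Btop [487.8 101.3] | +6mm Bskirt [486.  136.8] foot corner visible at lid top home [462.4 267. ]
side 1 1 lid bot [380.  222.4] top [381.7 174.1] | home Bskirt [385.9  59.6] Btop [387.7   9.1] | +6mm Bskirt [386.5  43.8] foot corner visible at lid top home [376.9 182.4]
side -1 1 lid bot [ 88.8 297.7] top [ 88.6 248.4] | home Bskirt [ 88.1 131.7] Btop [87.9 80.2] | +6mm Bskirt [ 88.1 115.5] foot corner visible at lid top home [105.  251.5]
scene -1 -1 lid bot [103.8 338. ] top [101.1 285.2] | home Bskirt [ 94.7 159.3] Btop [ 91.8 103.3] | +6mm Bskirt [ 93.8 141.7] foot corner visible at lid top home [120.9 283.3]
scene 1 -1 lid bot [408.3 478. ] top [408.3 424.2] | home Bskirt [408.5 295.7] Btop [408.6 238.4] | +6mm Bskirt [408.5 277.7] foot corner visible at lid top home [405.  411.4]
scene 1 1 lid bot [542.9 358.4] top [544.1 305.5] | home Bskirt [547.2 179.3] Btop [548.5 123.2] | +6mm Bskirt [547.6 161.7] foot corner visible at lid top home [524.5 307.4]
scene -1 1 lid bot [243.7 228.1] top [242.3 176.3] | home Bskirt [239.   52.7] Btop [237.6  -2.2] | +6mm Bskirt [238.6  35.5] foot corner visible at lid top home [244.8 187.3]
```

Request:
move_arm --pt "0 0 0 0 0 0" --pt "0 0 0 0 0 0" --pt "0 0 0 0 0 0" --pt "0 0 0 0 0 0" --pt "0 0 0 0 0 0" --pt "0 0 0 0 0 0" --hand 1

```text
t: 21.7
ee_pos: [0.5205, -0.0757, 0.104]
tool_rot: [-0.0, -0.009, 1.0, 0.0]
force: [-0.1, 0.3, 0.5]
grip_width: 0.093
```

Run:
```python
from h import *
from station import env
p,r=pose();s=env.sense();print(p,s["force"],s["grip_width"])
f=env.grab_frame("side");save(f,"d17",(235,180,300,245),9)
f=env.grab_frame("wrist");save(f,"w17",None,1.5)
```

```text
[ 0.52045453 -0.07572962  0.10402794] [-0.07181994  0.32765214  0.46615859] 0.09300381186559648
```

View pics/d17.png

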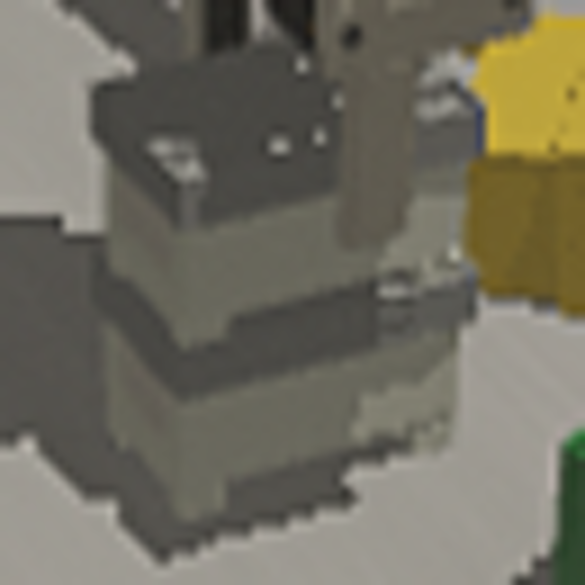

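View pics/w17.png

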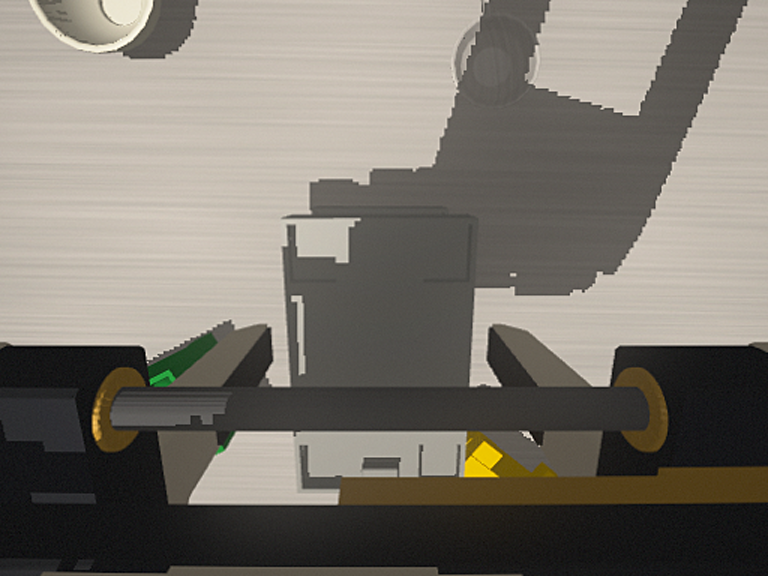

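Released, and the tub did not move. I'll retreat upward and then check the stack.

Request:
move_arm --pt "0 0 -10 0 0 0" --pt "0 0 -30 0 0 0" --pt "0 0 -65 0 0 0" --pt "0 0 -105 0 0 0" --pt "0 0 -145 0 0 0" --pt "0 0 -180 0 0 0" --pt "0 0 -200 0 0 0" --pt "0 0 -200 0 0 0" --pt "0 0 -200 0 0 0" --pt "0 0 -200 0 0 0"

```text
t: 22.8
ee_pos: [0.5198, -0.0756, 0.3025]
tool_rot: [-0.001, -0.009, 1.0, 0.0]
force: [-0.7, 0.5, -0.6]
grip_width: 0.0927
```

Run:
```python
from h import *
from station import env
import pickle
F={n:env.grab_frame(n) for n in("side","scene","wrist")};p,r=pose();pickle.dump(F,open("end.pkl","wb"));print(p)
save(F["side"],"d18",(235,180,300,245),9);save(F["scene"],"s18",(205,180,275,250),9)
im=np.clip(255*(cv2.cvtColor(F["wrist"]["pixels"],cv2.COLOR_RGB2BGR)/255.)**.6,0,255).astype(np.uint8)
save(im,"w18",(195,90,315,240),5)
```

```text
[ 0.51978894 -0.07564495  0.30251879]
```

View pics/d18.png

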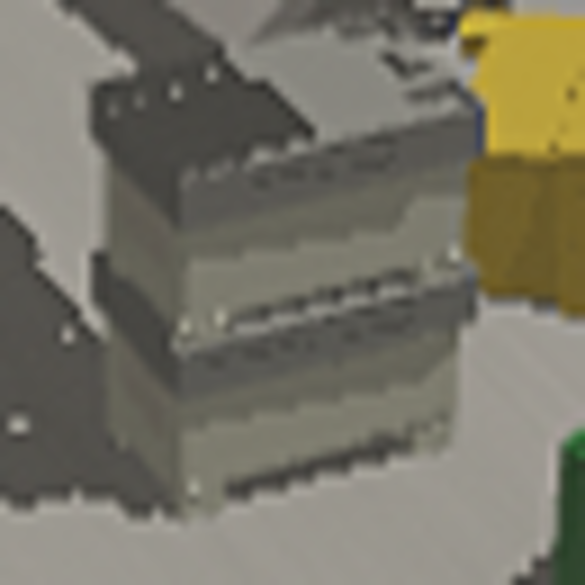

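View pics/s18.png

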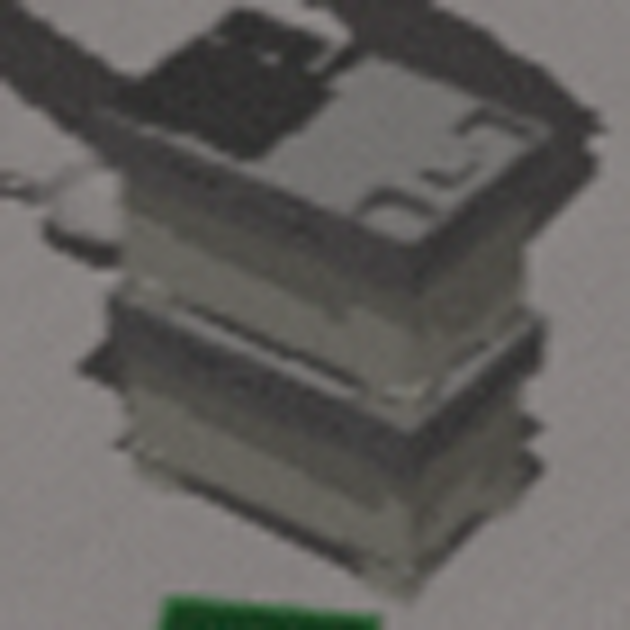

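View pics/w18.png

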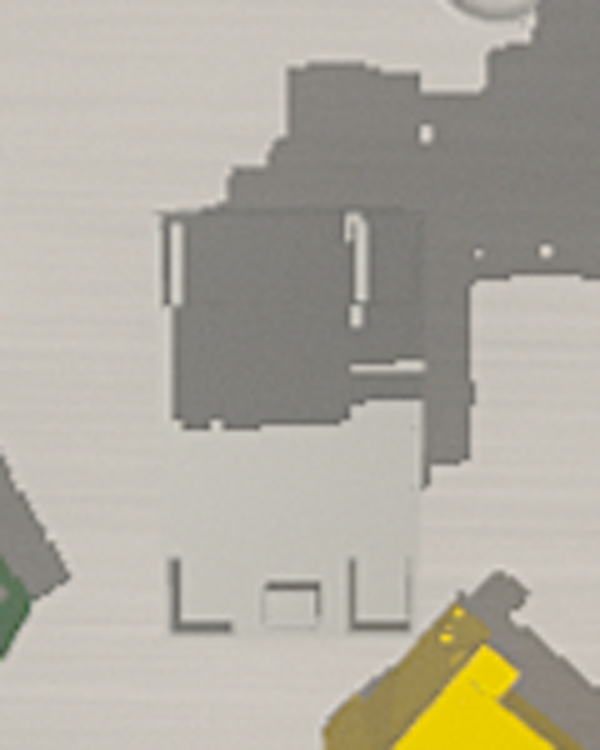

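Run:
```python
from h import *
import pickle
f=pickle.load(open("end.pkl","rb"))["wrist"]
cr=lambda q:(np.array(q,float)+.5)/5-.5+(195,90)
P=atz(f,cr([(160,211),(425,211),(169,633),(411,633)]),.132);print(np.round(P,4),"width",np.linalg.norm(P[0]-P[1]),np.linalg.norm(P[2]-P[3]),"len",P[2:,0].mean()-P[:2,0].mean())
print("cx",P[:2,0].mean()+.054,P[2:,0].mean()-.052,"cy",P[:2,1].mean(),P[2:,1].mean())
```

```text
[[ 0.4647 -0.1072  0.132 ]
 [ 0.4636 -0.0435  0.132 ]
 [ 0.5718 -0.1054  0.132 ]
 [ 0.5707 -0.0427  0.132 ]] width 0.06374619761633746 0.06275669550127254 len 0.10707975356778687
cx 0.5181386651904989 0.5192184187582857 cy -0.0753753628319656 -0.07406093197184255
```

Run:
```python
from station import env
print(env.hand_in())
```

```text
the job is handed in; nothing more can be done
None
```

I put the loose lid fully home on the tomato tub and let go. I then took the closed tub from the rack by the skirt of its own lid and set it on the loose lid with its notch over the key. The job is handed in at about 23 s of the 62 s allowed; it reports no verdict, so these are only my own checks.

**Lid on the tub:** it came to a stop at tool height 52.6 mm, exactly where I expected it to be home. After release the wrist camera put its centre at about (0.5187, -0.0749) m, against (0.5184, -0.0754) m for the tub.

**Closed tub on the lid:** it came to a stop at tool height about 105 mm, where home was expected at 105–106 mm. Feet standing on the pocket rims would have stopped it at about 111 mm. The last wrist view put its centre at (0.5187, -0.0747) m, within 1 mm of the lid below. In the side and scene views the two lids look parallel and key and notch are at the same end. The gripper was open and about 0.2 m above the bottom lid's pockets when I handed in.

**Disagreements:**
- **Lid position:** the scene and side cameras differed by up to about 10 mm on the loose lid at the start, so I relied on the wrist camera.
- **Lid centre:** its two ends still gave centres 1–2 mm apart along x.
- **Tilt in the hand:** one fit of the held tub gave 1–2° of tilt. I put this down to badly picked points, because the picture of the tub in the gripper had not changed since the grasp.
- **Seating height:** the scene view's corner spacing was about 2 mm off the prediction; the side view matched.

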